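# Sort tested battery packs, failed ones into the child-resistant tub

### The job

Sort the tested battery packs: push the child-resistant cap of the white waste tub down hard and, keeping it pressed, turn it counter-clockwise to open it, lift it off and stand it right way up on the bench; then put every pack with a round tag (failed) into the tub and lay every pack with a strip tag (passed) flat in a pocket of the aluminium tray, one to a pocket. When all the failed packs are in, put the cap back on the tub and lock it again (push down, turn clockwise, let it spring up under the claws), and leave the other things on the bench where they are.

Things in the scene. Friction and masses are not known exactly. Their poses are not given: they have to be found in the camera images.
- tub: White round low waste tub, screwed to the bench, on a steel foot of 78 mm radius, 4 mm high. Origin: centre of its underside on the bench; its z is up, its yaw varies. Two claws beside the neck, on its own +x and -x sides, hold the cap's ears down.
- tub_mouth (a point): Centre of the tub's open neck, at rim height, 55 mm above the bench. Neck 40 mm inner, 46 mm outer radius; inner floor 5 mm above the bench.
- claw (a point): Middle of the roof's underside of the tub's +x claw, 68 mm above the bench, 66 mm from the axis (the -x claw is the same, half a turn on). Each claw spans radius 58 to 77 mm, is 34 mm wide along the tangent, its top 73 mm high; seen from above it has an end stop 12 mm deep at its clockwise end and a tooth hanging 3.5 mm below the roof at its counter-clockwise end.
- spring (a joint): Height (m) of the black spring collar round the neck that pushes the cap up: 0 with the cap locked, +0.0015 free (its top then 63.5 mm above the bench), -0.0055 at its lower limit. Push needed on the cap: about 6 N at 0, 12 N at -0.0035, 15 N at -0.0055. The collar spins freely, so it does not brake the cap.
- cap_grip (a point): Centre of the grip bar of the tub's grey cap (90 g), on the cap's axis. Bar 52 mm long (cap's x), 20 mm wide (y), 26 mm high, on a disc of 55 mm radius, 6 mm thick, its top 12 mm below this point. Below the disc a tapered plug, 37 mm radius, 12 mm deep, centres it in the neck. Point height: 80 mm locked, 30 mm when the cap stands on the bench.
- cap_ear (a point): End of one of the cap's two flat ears (along its +x and -x, 68 mm from the axis, 16 mm wide, 6 mm thick, flush with the disc). Locked, as at the start: ears under the claws, cap's x along the tub's x (either way round). Opening: press 4 to 5 mm so the ears pass below the teeth, turn counter-clockwise 0.5 to 1.5 rad (0.8 is safe), lift. Closing: the reverse, down to the end stop.
- tray: Shallow aluminium pass tray fixed to the bench, 188 mm along its own x, 50 mm along y, walls 10 mm high and 4 mm thick, floor 4 mm thick, divided into three pockets in a row along x, each about 57 by 42 mm. Origin at the centre of its underside.
- pocket0 (a point): Centre of the floor of a tray pocket (the one at the -x end of the tray); 4 mm above the bench.
- pocket1 (a point): Centre of the floor of a tray pocket (the middle one); 4 mm above the bench.
- pocket2 (a point): Centre of the floor of a tray pocket (the one at the +x end of the tray); 4 mm above the bench.
- failed1_c (a point): Centre of a dark battery pack, 40 mm (its x) by 26 mm (y) by 18 mm (z), 60 g, lying flat on the bench at the start; brass contacts on its +x end. FAILED: white round tag, 22 mm across, on its upper and lower face. May be absent in a given start (None).
- failed2_c (a point): Centre of a dark battery pack, 40 mm (its x) by 26 mm (y) by 18 mm (z), 60 g, lying flat on the bench at the start; brass contacts on its +x end. FAILED: white round tag, 22 mm across, on its upper and lower face. May be absent in a given start (None).
- failed3_c (a point): Centre of a dark battery pack, 40 mm (its x) by 26 mm (y) by 18 mm (z), 60 g, lying flat on the bench at the start; brass contacts on its +x end. FAILED: white round tag, 22 mm across, on its upper and lower face. May be absent in a given start (None).
- good1_c (a point): Centre of a dark battery pack, 40 mm (its x) by 26 mm (y) by 18 mm (z), 60 g, lying flat on the bench at the start; brass contacts on its +x end. PASSED: white strip tag, 36 by 8 mm along its length, on its upper and lower face. May be absent in a given start (None).
- good2_c (a point): Centre of a dark battery pack, 40 mm (its x) by 26 mm (y) by 18 mm (z), 60 g, lying flat on the bench at the start; brass contacts on its +x end. PASSED: white strip tag, 36 by 8 mm along its length, on its upper and lower face. May be absent in a given start (None).
- good3_c (a point): Centre of a dark battery pack, 40 mm (its x) by 26 mm (y) by 18 mm (z), 60 g, lying flat on the bench at the start; brass contacts on its +x end. PASSED: white strip tag, 36 by 8 mm along its length, on its upper and lower face. May be absent in a given start (None).
- spool: Bystander: spool of solder, 52 mm across and 36 mm high, standing on the bench; leave alone. Origin at the centre of its underside.
- lamp_ring: Bystander: round black lamp head, 60 mm across and 22 mm high; leave alone. Origin at the centre of its underside.
- screwdriver: Bystander: screwdriver 160 mm long, 26 mm thick handle, lying on the bench at the far side; leave alone. Origin at the middle of its underside; its x runs to the blade.
There are look-alikes about, which are no part of the job. Leave any purple or red look-alike of the part that bears failed2_c alone.

How it is judged:
By the outcome, as a careful person would: the job done as asked, in the order asked, and still so for the second after the job is handed in, with the robot touching nothing.
Of failed1, failed2, failed3 only 1 to 3 are there at a start; the rules pass over those that are not, and their reading is None.
Of good1, good2, good3 only 2 to 3 are there at a start; the rules pass over those that are not, and their reading is None.
At some moment in a run one of failed1, failed2, failed3, good1, good2, good3 may be knocked a few centimetres aside while the robot is not near it.
It also fails if it takes over 210 s, if anything falls off the work surface, if the arm or the gripper's body presses on something with over 40 N, if the wrist force passes 120 N, or if a joint passes its speed limit or range.

### The arm

A 6-joint arm with a two-finger parallel gripper is mounted at the origin on the work surface. World frame = base frame: x ahead of the robot, y to its left, z up, the work surface at z = 0. Lengths are in mm, angles in rad, forces in N, time in s.
With the tool pointing down it reaches from about 300 to 1000 mm from the base axis. Payload 5.1 kg.
Tool frame: the origin (TCP) lies on the centre line of the jaws, within the pads' length; the fingertips stand 17 mm ahead of it and the grasp point (between the pads) lies 2 mm behind it; y points along the fingers, x is the direction in which the jaws open and shut, and the axes are right-handed (so a half turn about y gives the same grasp; the last joint's range is limited). The gripper opens to 95 mm and grips with 3 to 60 N. Pads are 20 mm wide; open, the fingers measure 119 mm over their backs; the gripper's body (75 mm by 180 mm) begins 59 mm behind the grasp point.
Start: joints at [-0.083, 0.124, 1.65, -0, 1.367, -0.083], TCP at [649.988, -0.028, 231.656] pointing down, gripper open.
Joint ranges: [-2.61, 2.61], [-1.02, 2.33], [0.03, 2.71], [-1.35, 4.49], [0.32, 2.68], [-2.91, 2.91]. Speed limits (rad/s): [2.57, 2.57, 3.14, 3.14, 3.14, 3.14].

### API

Orientations are given as a unit quaternion [x, y, z, w].
In Python, from rig import bot gives the robot as it stands.
- The arm moves only by the tool servo_tool, never from a script. Its argument "moves" is a list of rows, each a list of 7 numbers: the turn, a rotation vector about the tool's x, y, z in rad, then the shift along the tool's x, y, z in m, then the opening in per cent of the stroke, from 0 (shut) to 100 (fully open). In form: [[wx, wy, wz, dx, dy, dz, grip], ...]. A call has 1 to 5 rows; each row is the pose to reach, as a shift and turn from the pose measured when the call began, along the tool's axes at that moment; what a row does not reach only later rows make up. A row lasts 1/10 s, in which the tool goes at most 50 mm and 8.59 degrees, less where a joint would pass 70% of its speed; a pose out of reach is approached as far as the arm can. A call with a gripper value outside its range is refused whole. The fingers move at their own pace and stop on an object; "grip_force" is the grip in N (left out, the last holds). Time passes only in rows, so rows that repeat a pose let the fingers close. It gives the time, the measured TCP pose, the force and the opening at its end, in the units of the state.
- bot.read_state(): the state, without advancing time (a new reading comes with each control period).
- bot.get_image(name): name is "scene" or "side" or "wrist"; returns a dict with "color" (400x640x3 uint8, red, green, blue), "camera_matrix" (3x3 intrinsics, pixels), "eye" and "attitude" of the camera in the world; the wrist camera has in their place "hand_eye" (4x4, takes a point from camera to tool coordinates, whose origin is the TCP and whose axes are the tool frame's). Camera axes: x right, y up, looking along -z (the intrinsics and any distortion apply to the point x, -y, -z); pixel columns grow to the right and rows downward; lengths in mm; the calibration is good to about 2 mm. A picture is of the moment at which its call begins: read the wrist's pose just before it. There is no depth.
- bot.hand_in(): hands the job in, once; it reports no verdict.
Trained networks look in a picture, given as the dict that the camera call returned (one of the last four; its "shot" number tells which), for a name from the list of things; names that differ only in an ending like _2 or _b are one class to them, and where a whole thing is asked for, a point or a joint stands for the part that bears it (a point fixed in the world has none). Each returns a list of dicts, best first, with "conf" (0 to 1); they miss things now and then, are a little off and sometimes report something else, mostly with a low value. They report only what shows in the picture. A call takes as long as a camera call. They do not tell look-alikes from the thing itself.
- bot.boxes_of(query, picture): "at" ([column, row] as shares, 0 to 1, of the picture: columns of its width, rows of its height, amid what is visible of it).
The state is a dict: "time": time; "q": joint angles; "qvel": joint speeds; "effort": joint torques, N m; "tcp_pos": TCP position; "tool_rot": TCP orientation; "contact_force": force on the tool from outside, world axes, zero at the start; "torque": the same for the moment, N m; "finger_gap": finger opening in mm.
Only numpy, scipy, OpenCV 4.12 (cv2) and the standard library are available. Lean on these libraries where they do the work, as an engineer would, in place of code of your own. Each camera call takes 0.05 s, during which the arm holds its last target.

## Working session

There is one attempt and no reset: what is moved stays moved. The work goes in short steps, Python scripts to look and compute and a tool call to move; the robot and the scene stay as the last step left them, time stands still between calls to the robot, and variables do not carry over. Pictures are saved under pics/ and viewed, and the job is handed in when it is done.

Besides the shell and the picture viewer there is one more tool, called after "Emit:" by a JSON object that holds its "method" and its "body". servo_tool: Moves the arm, as the interface text tells. Its arguments: {"type":"object","properties":{"moves":{"type":"array","items":{"type":"array","items":{"type":"number"}}},"grip_force":{"type":"number"}},"required":["moves"]}

```bash
ls; mkdir -p pics
cat > h.py <<'E'
import numpy as np, cv2, json
from rig import bot
from scipy.spatial.transform import Rotation as R
def snap(name,fn):
    st=bot.read_state(); p=bot.get_image(name)
    cv2.imwrite('pics/'+fn,cv2.cvtColor(p['color'],cv2.COLOR_RGB2BGR)); return st,p
E
python3 - <<'E'
from h import *
for n in ['scene','side','wrist']:
    st,p=snap(n,n+'0.png')
    print(n,{k:(v if k!='color' else v.shape) for k,v in p.items()})
print(st)
E
```

```text
pics
scene {'color': (400, 640, 3), 'camera_matrix': array([[513.52121093,   0.        , 328.07018469],
       [  0.        , 513.52121093, 202.06185154],
       [  0.        ,   0.        ,   1.        ]]), 'eye': array([1131.81569243, -574.1901199 ,  895.98944164]), 'attitude': array([0.34899206, 0.13638339, 0.3447787 , 0.86065775]), 'shot': 1}
side {'color': (400, 640, 3), 'camera_matrix': array([[441.34123566,   0.        , 320.1867661 ],
       [  0.        , 441.34123566, 195.23490854],
       [  0.        ,   0.        ,   1.        ]]), 'eye': array([299.35669495, 662.91647173, 748.33355358]), 'attitude': array([-0.07485076,  0.40131138,  0.8934894 , -0.18714493]), 'shot': 2}
wrist {'color': (400, 640, 3), 'camera_matrix': array([[341.33946276,   0.        , 316.1743799 ],
       [  0.        , 341.33946276, 192.04080372],
       [  0.        ,   0.        ,   1.        ]]), 'hand_eye': array([[ 9.99999596e-01, -6.04057434e-04,  6.65768421e-04,
         3.21796088e-01],
       [ 8.07676895e-04,  2.78545471e-01, -9.60422703e-01,
        -1.54188848e+02],
       [ 3.94703695e-04,  9.60422853e-01,  2.78545846e-01,
         7.89504542e+01],
       [ 0.00000000e+00,  0.00000000e+00,  0.00000000e+00,
         1.00000000e+00]]), 'shot': 3}
{'time': 0.1, 'q': array([-8.25879681e-02,  1.24464464e-01,  1.65156813e+00,  7.45787806e-06,
        1.36747518e+00, -8.25939467e-02]), 'qvel': array([-0.00188632, -0.00047128, -0.00335752, -0.00188569, -0.00223161,
       -0.00076384]), 'effort': array([ 5.00436727e-04, -4.18875861e+01, -3.61097610e+01,  7.76667567e-02,
        4.61263221e-02, -8.66308574e-05]), 'tcp_pos': array([6.49443018e+02, 2.68748191e-02, 2.30475878e+02]), 'tool_rot': array([-7.07048025e-01,  6.72998334e-04,  6.76156018e-04,  7.07164889e-01]), 'contact_force': array([ 0.55785726, -0.04655274,  0.14683569]), 'torque': array([-0.05031074, -0.03276182,  0.0021508 ]), 'finger_gap': 94.98537786522655}
```

View images.

View pics/scene0.png

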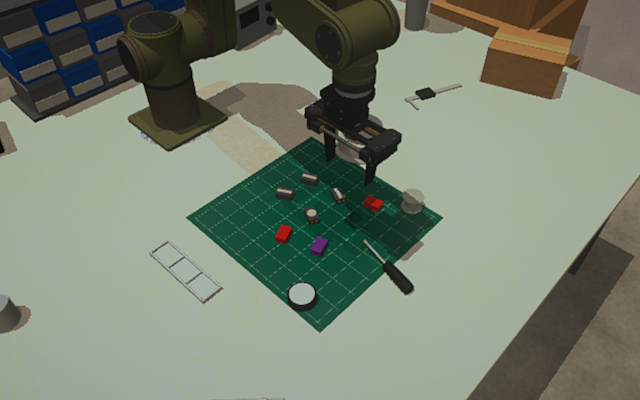

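View pics/side0.png

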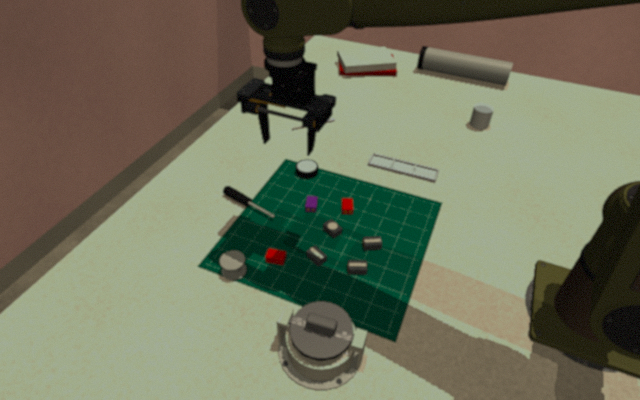

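View pics/wrist0.png

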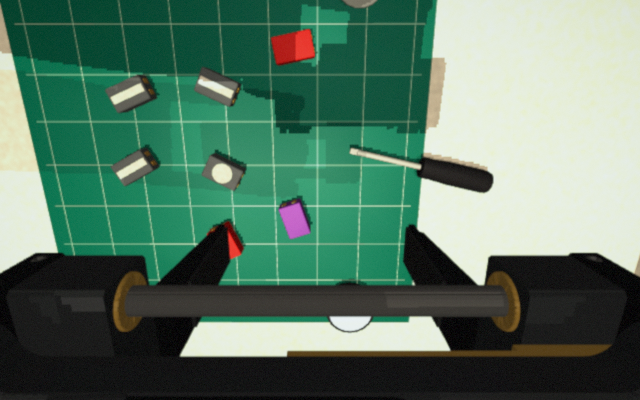

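```bash
cat >> h.py <<'E'
def campose(p,st):
    if 'hand_eye' in p:
        H=p['hand_eye']; Rt=R.from_quat(st['tool_rot']).as_matrix()
        return st['tcp_pos']+Rt@H[:3,3], Rt@H[:3,:3]
    return p['eye'],R.from_quat(p['attitude']).as_matrix()
def ray(p,st,uv):
    e,A=campose(p,st); K=p['camera_matrix']
    d=np.linalg.inv(K)@np.array([uv[0],uv[1],1.]); d=A@np.array([d[0],-d[1],-d[2]])
    return e,d
def onz(p,st,uv,z):
    e,d=ray(p,st,uv); return e+d*(z-e[2])/d[2]
def proj(p,st,X):
    e,A=campose(p,st); c=A.T@(np.array(X,float)-e); c=np.array([c[0],-c[1],-c[2]]); q=p['camera_matrix']@c; return q[:2]/q[2]
def boxes(q,p):
    return [(round(b['conf'],2),round(b['at'][0]*640),round(b['at'][1]*400)) for b in bot.boxes_of(q,p)]
E
python3 - <<'E'
from h import *
Z=dict(failed1_c=18,good1_c=18,tub=55,cap_grip=80,cap_ear=68,claw=68,tray=4,pocket0=4,pocket1=4,pocket2=4,spool=18,lamp_ring=11,screwdriver=13)
for n in ['scene','side','wrist']:
    st=bot.read_state(); p=bot.get_image(n)
    for q,z in Z.items():
        try: r=boxes(q,p)
        except Exception as ex: print(n,q,ex); continue
        print(n,q,[(b,onz(p,st,b[1:],z)[:2].round().tolist()) for b in r if b[0]>.25])
E
python3 - <<'E'
import cv2
a=cv2.imread('pics/side0.png'); cv2.imwrite('pics/sidecrop.png',cv2.resize(a[280:400,240:400],None,fx=5,fy=5,interpolation=cv2.INTER_CUBIC))
E
```

```text
scene failed1_c [((0.31, 186, 274), [481.0, -313.0])]
scene good1_c [((0.69, 337, 198), [558.0, 69.0])]
scene tub [((0.74, 350, 147), [482.0, 198.0])]
scene cap_grip []
scene cap_ear [((0.7, 370, 117), [448.0, 316.0])]
scene claw []
scene tray [((0.93, 189, 273), [473.0, -303.0])]
scene pocket0 [((0.76, 186, 273), [469.0, -307.0]), ((0.39, 299, 295), [682.0, -180.0])]
scene pocket1 [((0.76, 186, 273), [469.0, -307.0]), ((0.39, 299, 295), [682.0, -180.0])]
scene pocket2 [((0.76, 186, 273), [469.0, -307.0]), ((0.39, 299, 295), [682.0, -180.0])]
scene spool [((0.72, 412, 204), [699.0, 178.0]), ((0.51, 186, 273), [479.0, -311.0])]
scene lamp_ring [((0.77, 302, 294), [688.0, -177.0]), ((0.3, 310, 176), [451.0, 84.0])]
scene screwdriver []
side failed1_c [((0.73, 404, 164), [453.0, -302.0])]
side good1_c [((0.48, 317, 254), [542.0, 86.0]), ((0.26, 405, 165), [450.0, -299.0])]
side tub [((0.81, 317, 364), [435.0, 332.0])]
side cap_grip [((0.74, 319, 331), [450.0, 289.0])]
side cap_ear [((0.65, 320, 328), [453.0, 276.0])]
side claw [((0.61, 318, 363), [431.0, 336.0])]
side tray [((0.64, 404,
[... 193 characters left out ...]
.0]), ((0.38, 245, 196), [788.0, -26.0])]
side pocket2 [((0.68, 406, 167), [448.0, -310.0]), ((0.38, 245, 196), [788.0, -26.0])]
side spool [((0.93, 231, 266), [693.0, 189.0]), ((0.51, 338, 356), [414.0, 286.0])]
side lamp_ring [((0.94, 308, 170), [683.0, -179.0])]
side screwdriver [((0.57, 243, 198), [782.0, -9.0])]
wrist failed1_c [((0.28, 224, 167), [549.0, 1.0])]
wrist good1_c [((0.79, 218, 88), [549.0, 84.0])]
wrist tub []
wrist cap_grip []
wrist cap_ear []
wrist claw []
wrist tray []
wrist pocket0 []
wrist pocket1 []
wrist pocket2 []
wrist spool [((0.74, 357, 3), [689.0, 163.0])]
wrist lamp_ring [((0.85, 350, 320), [694.0, -201.0])]
wrist screwdriver [((0.61, 450, 170), [799.0, -4.0])]
```

View pics/sidecrop.png

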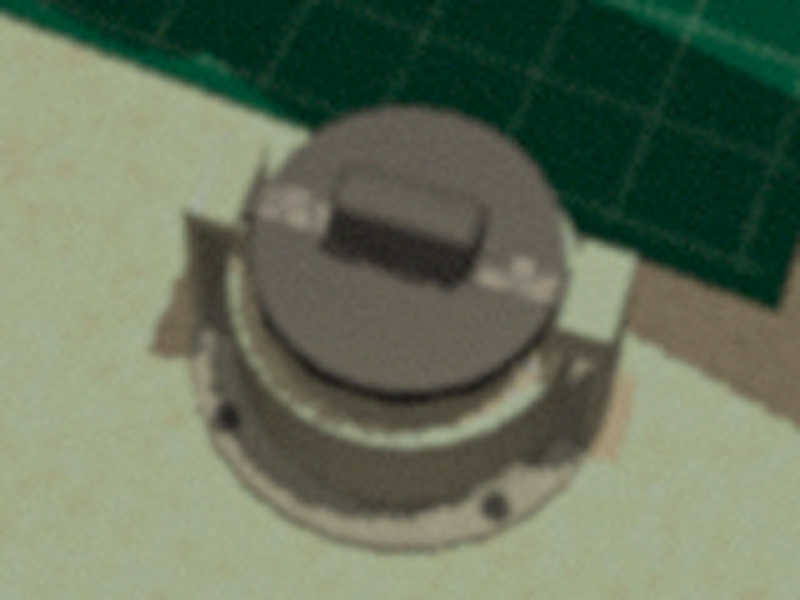

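Emit:
{"method": "servo_tool", "body": {"moves": [[0,0,0,-0.03,0,0.04,100],[0,0,0,-0.06,0,0.08,100],[0,0,0,-0.09,0,0.12,100],[0,0,0,-0.12,0,0.16,100],[0,0,0,-0.15,0,0.19,100]]}}

```text
time: 2.75
tcp_pos: [498.6, 191.7, 231.8]
tool_rot: [-0.707, -0.0, 0.0, 0.707]
contact_force: [0.6, 0.1, -0.6]
finger_gap: 95.0
```

Emit:
{"method": "servo_tool", "body": {"moves": [[0,0,0,-0.03,0,0.04,100],[0,0,0,-0.05,0,0.07,100],[0,0,0,-0.05,0,0.07,100],[0,0,0,-0.05,0,0.07,100]]}}

```text
time: 3.15
tcp_pos: [448.3, 262.1, 232.1]
tool_rot: [-0.707, -0.001, 0.0, 0.707]
contact_force: [-0.4, -0.4, 0.3]
finger_gap: 95.0
```

Run:
```python
from h import *
st,p=snap('wrist','w1.png'); print(st['tcp_pos'],st['tool_rot'],st['q'],st['time'])
for q in ['cap_grip','cap_ear','claw','tub']: print(q,[(b,onz(p,st,b[1:],80 if q=='cap_grip' else 68)[:2].round().tolist()) for b in boxes(q,p)])
```

```text
[448.30543644 262.08137535 232.05238273] [-7.06996086e-01 -1.28778941e-03  4.97272821e-04  7.07216112e-01] [ 4.25714996e-01 -1.70283045e-01  1.93851414e+00 -1.80393909e-04
  1.37221466e+00  4.23226023e-01] 3.15
cap_grip [((0.71, 323, 159), [455.0, 284.0])]
cap_ear [((0.55, 324, 161), [456.0, 279.0])]
claw [((0.82, 317, 105), [449.0, 331.0])]
tub [((0.94, 314, 107), [446.0, 329.0])]
```

View pics/w1.png

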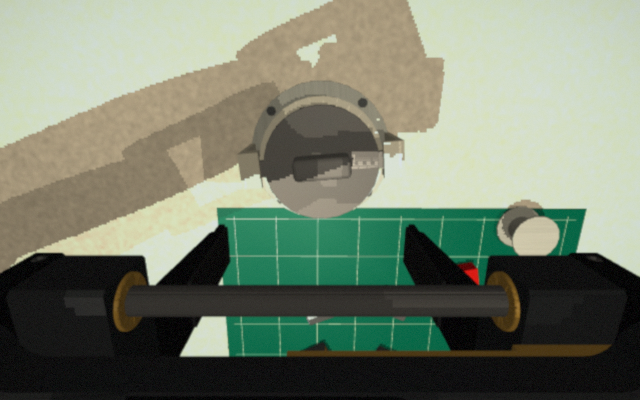

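```bash
cat > ov.py <<'E'
from h import *
def overlay(p,st,cx,cy,yaw,fn,crop,f=4,capz=80):
    img=cv2.cvtColor(p['color'],cv2.COLOR_RGB2BGR); x0,y0,x1,y1=crop
    im=cv2.resize(img[y0:y1,x0:x1],None,fx=f,fy=f,interpolation=cv2.INTER_CUBIC)
    def poly(P,col):
        q=np.array([(proj(p,st,X)+.5-[x0,y0])*f for X in P]); cv2.polylines(im,[q.astype(int)],True,col,1)
    t=np.linspace(0,2*np.pi,60)
    poly([(cx+55*np.cos(a),cy+55*np.sin(a),capz-12) for a in t],(0,0,255))
    poly([(cx+78*np.cos(a),cy+78*np.sin(a),4) for a in t],(255,0,0))
    c,s=np.cos(yaw),np.sin(yaw)
    def rect(a0,a1,b0,b1,z,col): poly([(cx+c*a-s*b,cy+s*a+c*b,z) for a,b in [(a0,b0),(a1,b0),(a1,b1),(a0,b1)]],col)
    rect(-26,26,-10,10,capz+14-0,(0,255,255)) 
    for k in (1,-1): rect(58*k,77*k,-17,17,73,(0,255,0))
    cv2.imwrite('pics/'+fn,im)
E
python3 - <<'E'
from ov import *
st,p=snap('wrist','w2.png'); overlay(p,st,454,279,0.08,'ov1.png',(230,60,420,230))
st,p=snap('side','s2.png'); overlay(p,st,454,279,0.08,'ov1s.png',(240,270,400,390))
E
```

```text
(no output)
```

View pics/ov1.png

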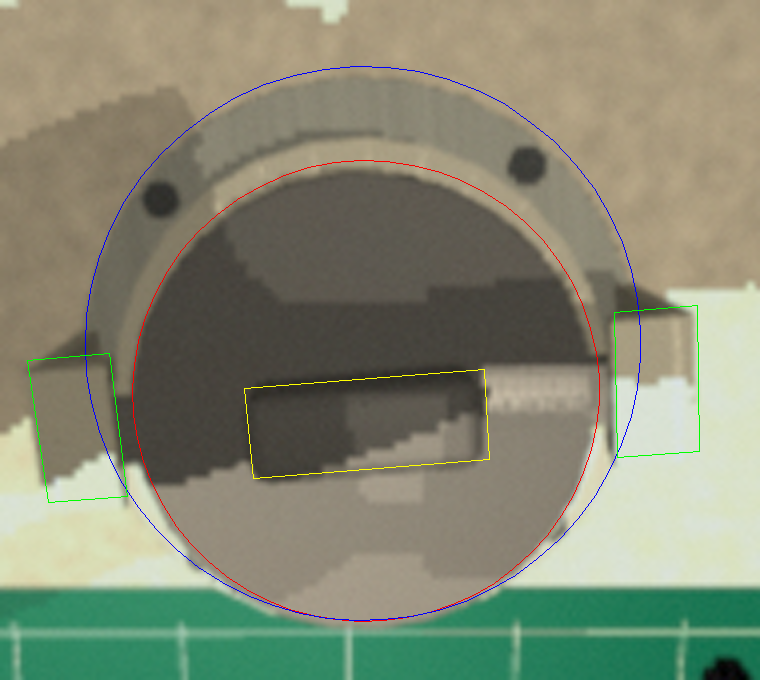

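View pics/ov1s.png

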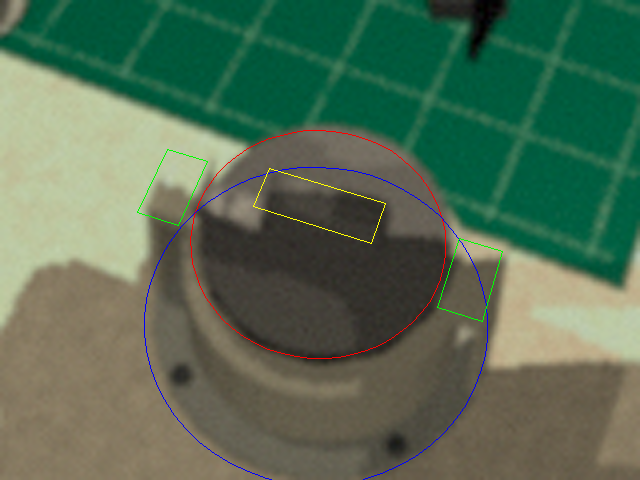

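Emit:
{"method": "servo_tool", "body": {"moves": [[0,0.15,0,0.001,0,0.005,100],[0,0.3,0,0.003,0.02,0.01,100],[0,0.45,0,0.0047,0.04,0.015,100],[0,0.6,0,0.0047,0.06,0.0154,100],[0,0.75,0,0.0047,0.08,0.0154,100]]}}

```text
time: 4.0
tcp_pos: [454.3, 276.0, 151.0]
tool_rot: [-0.657, 0.261, -0.261, 0.657]
contact_force: [-0.3, -0.1, -0.2]
finger_gap: 95.3
```

Emit:
{"method": "servo_tool", "body": {"moves": [[0,0.15,0,0,0,0,100],[0,0.3,0,0,0,0,100],[0,0.45,0,0,0,0,100],[0,0.6,0,0,0,0,100],[0,0.74,0,0,0,0,100]]}}

```text
time: 4.5
tcp_pos: [454.7, 275.5, 150.9]
tool_rot: [-0.516, 0.483, -0.483, 0.517]
contact_force: [-0.5, 0.5, 0.4]
finger_gap: 95.5
```

```bash
cat >> h.py <<'E'
def rel(st,target,yaw=None):
    """shift in tool axes (m) and turn about tool y to reach target (mm), yaw of tool x"""
    Rt=R.from_quat(st['tool_rot']).as_matrix()
    d=Rt.T@(np.array(target)-st['tcp_pos'])/1000
    y=np.arctan2(Rt[1,0],Rt[0,0])
    w=np.zeros(3)
    if yaw is not None:
        # full correction to tool exactly down
        c,s=np.cos(yaw),np.sin(yaw)
        Rd=np.array([[c,0,-s],[s,0,c],[0,-1,0]])
        w=R.from_matrix(Rt.T@Rd).as_rotvec()
    return 'yaw %.3f'%y,'turn',w.round(3),'shift',d.round(4)
E
python3 - <<'E'
from ov import *
st,p=snap('wrist','w3.png'); overlay(p,st,453,277.5,0.08,'ov2.png',(100,20,500,390),2)
print(st['tcp_pos'],st['q'],rel(st,(453,277.5,87),-1.491))
E
```

```text
[454.66491028 275.50446421 150.86367636] [ 4.43647280e-01 -7.36954938e-02  1.99143426e+00  2.88640810e-04
  1.22362305e+00  1.94708220e+00] ('yaw -1.504', 'turn', array([-0.   , -0.013, -0.   ]), 'shift', array([-0.0021,  0.0639, -0.0015]))
```

View pics/ov2.png

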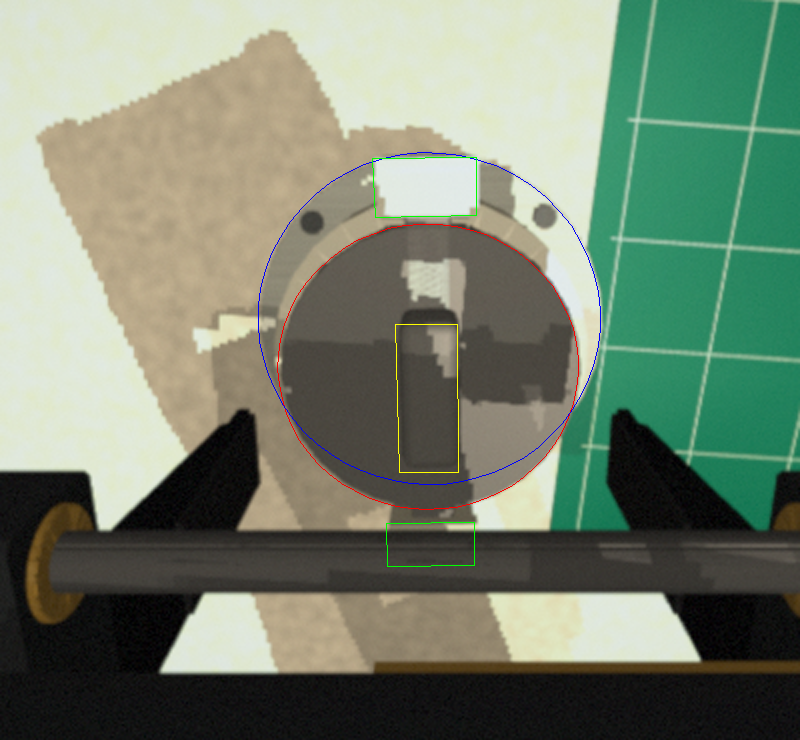

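Emit:
{"method": "servo_tool", "body": {"moves": [[0,-0.013,0,-0.001,0.02,-0.001,100],[0,-0.013,0,-0.002,0.04,-0.0015,100],[0,-0.013,0,-0.0021,0.06,-0.0015,100],[0,-0.013,0,-0.0021,0.0635,-0.0015,100],[0,-0.013,0,-0.0021,0.0635,-0.0015,100]], "grip_force": 50}}

```text
time: 5.05
tcp_pos: [453.0, 277.1, 87.1]
tool_rot: [0.519, -0.48, 0.48, -0.519]
contact_force: [-0.5, -0.1, 0.7]
finger_gap: 95.0
```

Emit:
{"method": "servo_tool", "body": {"moves": [[0,0,0,0,0,0,10],[0,0,0,0,0,0,10],[0,0,0,0,0,0,10],[0,0,0,0,0,0,10],[0,0,0,0,0,0,10]]}}

```text
time: 5.55
tcp_pos: [453.1, 277.2, 87.4]
tool_rot: [0.519, -0.48, 0.48, -0.519]
contact_force: [0.0, -0.0, -1.2]
finger_gap: 60.5
```

Emit:
{"method": "servo_tool", "body": {"moves": [[0,0,0,0,0,0,10],[0,0,0,0,0,0,10],[0,0,0,0,0,0,10],[0,0,0,0,0,0,10],[0,0,0,0,0,0,10]]}}

```text
time: 6.05
tcp_pos: [453.1, 277.1, 87.3]
tool_rot: [0.519, -0.48, 0.48, -0.519]
contact_force: [0.5, -3.6, 0.5]
finger_gap: 20.3
```

Emit:
{"method": "servo_tool", "body": {"moves": [[0,0,0,0,0.001,0,0],[0,0,0,0,0.002,0,0],[0,0,0,0,0.003,0,0],[0,0,0,0,0.004,0,0],[0,0,0,0,0.005,0,0]], "grip_force": 60}}

```text
time: 6.55
tcp_pos: [453.2, 277.0, 83.7]
tool_rot: [0.52, -0.48, 0.48, -0.518]
contact_force: [-5.0, -2.6, 10.3]
finger_gap: 19.6
```

Emit:
{"method": "servo_tool", "body": {"moves": [[0,0,0,0,0,0,0],[0,0,0,0,0,0,0]]}}

```text
time: 6.75
tcp_pos: [453.4, 277.1, 85.2]
tool_rot: [0.52, -0.48, 0.48, -0.518]
contact_force: [-4.2, -2.2, 8.4]
finger_gap: 19.7
```

Emit:
{"method": "servo_tool", "body": {"moves": [[0,0,0,0,0.002,0,0],[0,0,0,0,0.0035,0,0],[0,0,0,0,0.0045,0,0],[0,0,0,0,0.005,0,0],[0,0,0,0,0.005,0,0]]}}

```text
time: 7.25
tcp_pos: [453.5, 277.1, 82.3]
tool_rot: [0.52, -0.48, 0.48, -0.518]
contact_force: [-6.1, -3.3, 12.7]
finger_gap: 19.9
```

Emit:
{"method": "servo_tool", "body": {"moves": [[0,0,0,0,0.0025,0,0],[0,0,0,0,0.003,0,0],[0,-0.08,0,0,0.003,0,0],[0,-0.18,0,0,0.003,0,0],[0,-0.28,0,0,0.003,0,0]]}}

```text
time: 7.75
tcp_pos: [453.4, 277.2, 81.7]
tool_rot: [0.583, -0.402, 0.401, -0.581]
contact_force: [-8.2, -4.3, 15.0]
finger_gap: 19.3
```

Emit:
{"method": "servo_tool", "body": {"moves": [[0,-0.1,0,0,0.0024,0,0],[0,-0.22,0,0,0.0024,0,0],[0,-0.34,0,0,0.0024,0,0],[0,-0.46,0,0,0.0024,0,0],[0,-0.58,0,0,0.0024,0,0]]}}

```text
time: 8.25
tcp_pos: [453.4, 277.3, 81.7]
tool_rot: [0.674, -0.218, 0.216, -0.672]
contact_force: [-6.7, -3.1, 14.2]
finger_gap: 19.4
```

Run:
```python
from ov import *
st,p=snap('wrist','w4.png'); print(st['tcp_pos'],st['contact_force'],st['torque'],rel(st,(453,277.5,87),-.7))
st,p=snap('side','s4.png'); overlay(p,st,453,277.5,0.08,'ov4s.png',(220,250,420,390),4)
```

```text
[453.35230044 277.27705004  81.71682884] [-6.67827422 -3.07046848 14.18173876] [-0.73165104  1.31497984  0.04352569] ('yaw -0.624', 'turn', array([ 0.005,  0.076, -0.002]), 'shift', array([-0.0004, -0.0053, -0.    ]))
```

View pics/w4.png

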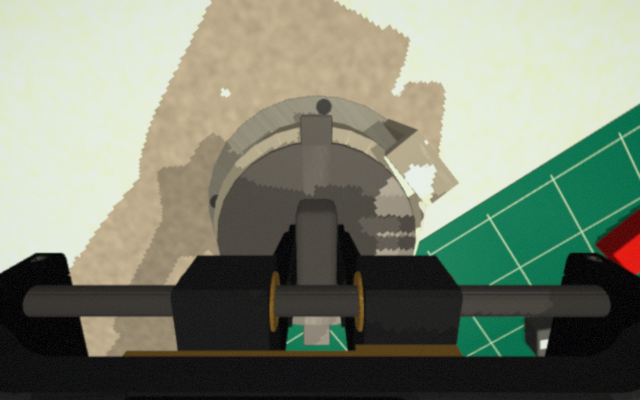

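View pics/ov4s.png

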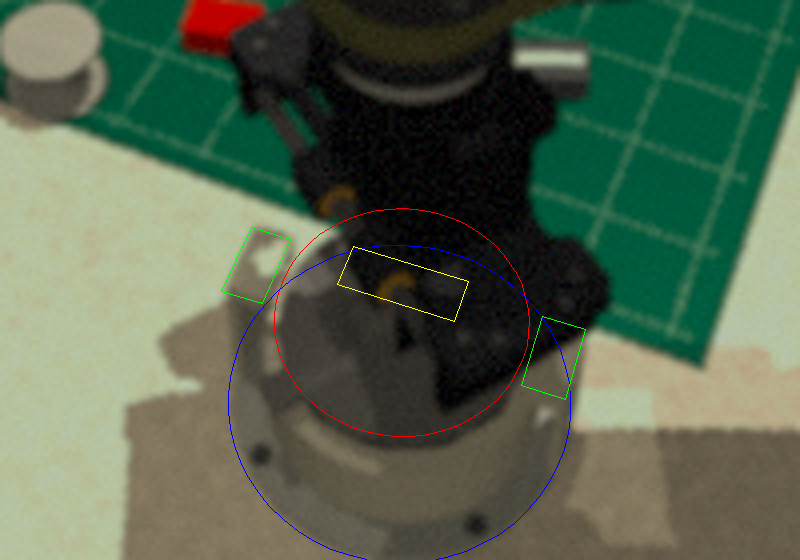

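Emit:
{"method": "servo_tool", "body": {"moves": [[0,0,0,0,-0.005,0,0],[0,0,0,0,-0.015,0,0],[0,0,0,0,-0.035,0,0],[0,0,0,0,-0.065,0,0],[0,0,0,0,-0.09,0,0]]}}

```text
time: 8.85
tcp_pos: [453.6, 277.5, 172.6]
tool_rot: [0.674, -0.219, 0.217, -0.671]
contact_force: [-0.5, 0.9, -1.2]
finger_gap: 19.5
```

Run:
```python
from ov import *
st,p=snap('wrist','w5.png'); print(st['tcp_pos'],st['contact_force'],rel(st,(640,320,150),-.624))
st,p=snap('side','s5.png')
```

```text
[453.61341248 277.5412042  172.55629004] [-0.49286534  0.87411739 -1.23287168] ('yaw -0.627', 'turn', array([ 0.004, -0.003, -0.002]), 'shift', array([0.1261, 0.0217, 0.1438]))
```

View pics/s5.png

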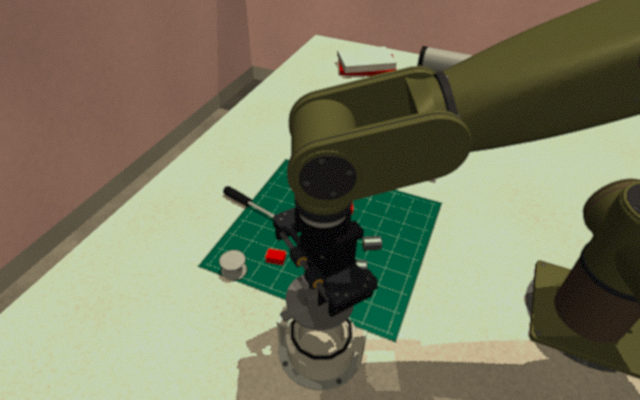

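View pics/w5.png

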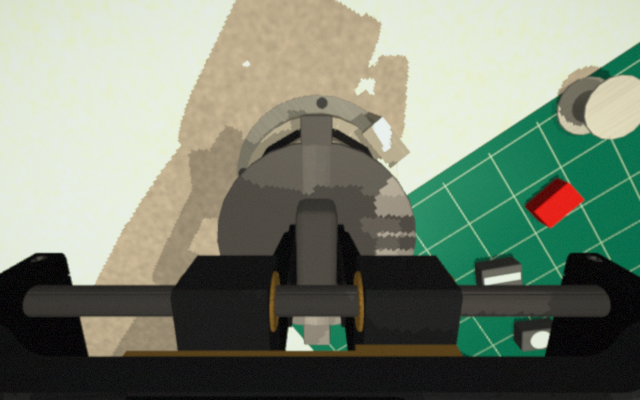

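Emit:
{"method": "servo_tool", "body": {"moves": [[0,0,0,0.03,0,0.035,0],[0,0,0,0.06,0,0.07,0],[0,0,0,0.09,0,0.105,0],[0,0,0,0.1261,0.02,0.1438,0],[0,0,0,0.1261,0.05,0.1438,0]]}}

```text
time: 9.45
tcp_pos: [648.2, 322.1, 127.1]
tool_rot: [-0.67, 0.216, -0.221, 0.675]
contact_force: [-0.2, 0.8, -1.6]
finger_gap: 19.5
```

Emit:
{"method": "servo_tool", "body": {"moves": [[0,0,0,0,0.03,0,0],[0,0,0,0,0.06,0,0],[0,0,0,0,0.07,0,0],[0,0,0,0,0.075,0,0],[0,0,0,0,0.075,0,0]]}}

```text
time: 9.95
tcp_pos: [648.7, 322.4, 51.8]
tool_rot: [-0.67, 0.216, -0.221, 0.675]
contact_force: [-0.4, -0.7, -1.1]
finger_gap: 19.8
```

Emit:
{"method": "servo_tool", "body": {"moves": [[0,0,0,0,0.004,0,0],[0,0,0,0,0.008,0,0],[0,0,0,0,0.012,0,0],[0,0,0,0,0.014,0,0],[0,0,0,0,0.015,0,0]]}}

```text
time: 10.45
tcp_pos: [648.9, 322.5, 37.5]
tool_rot: [-0.67, 0.216, -0.221, 0.675]
contact_force: [-3.1, -0.9, 6.4]
finger_gap: 19.6
```

Emit:
{"method": "servo_tool", "body": {"moves": [[0,0,0,0,0,0,45],[0,0,0,0,0,0,45],[0,0,0,0,0,0,60],[0,0,0,0,0,0,60],[0,0,0,0,0,0,60]]}}

```text
time: 10.95
tcp_pos: [648.9, 322.5, 37.4]
tool_rot: [-0.67, 0.216, -0.221, 0.675]
contact_force: [-0.1, 0.2, -0.6]
finger_gap: 53.7
```

Emit:
{"method": "servo_tool", "body": {"moves": [[0,0,0,0,-0.04,0,80],[0,0,0,0,-0.08,0,80],[0,0,0,0,-0.12,0,80],[0,0,0,0,-0.16,0,80],[0,0,0,0,-0.19,0,80]]}}

```text
time: 11.45
tcp_pos: [647.8, 322.1, 231.0]
tool_rot: [-0.67, 0.215, -0.222, 0.675]
contact_force: [0.8, 0.2, 0.6]
finger_gap: 75.9
```

Emit:
{"method": "servo_tool", "body": {"moves": [[0,-0.12,0,0.01,0,-0.05,80],[0,-0.24,0,0.02,0,-0.1,80],[0,-0.36,0,0.03,0,-0.15,80],[0,-0.48,0,0.04,0,-0.2,80],[0,-0.62,0,0.05,0,-0.245,80]]}}

```text
time: 11.95
tcp_pos: [543.1, 93.0, 228.7]
tool_rot: [-0.705, -0.004, -0.005, 0.709]
contact_force: [0.2, -0.1, 0.5]
finger_gap: 76.1
```

Run:
```python
from ov import *
st,p=snap('wrist','w6.png'); print(st['tcp_pos'],st['q'],rel(st,(520,20,230),0))
snap('scene','sc6.png');snap('side','si6.png')
```

```text
[543.13215295  93.01350571 228.70189867] [ 0.07035393 -0.1017172   1.88275517  0.00373928  1.34778736  0.07163767] ('yaw -0.002', 'turn', array([-0.005, -0.002,  0.012]), 'shift', array([-0.023 , -0.0019, -0.0731]))
```

View pics/w6.png

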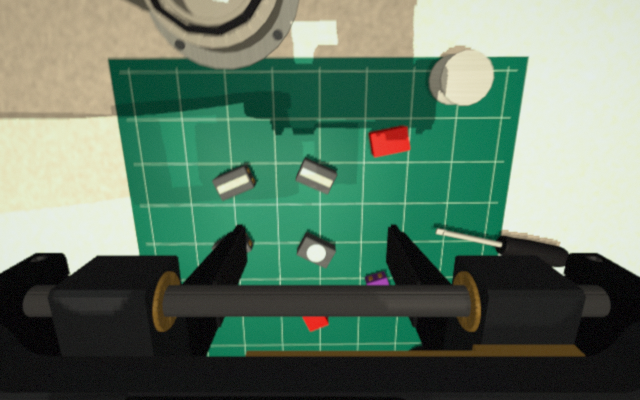

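View pics/sc6.png

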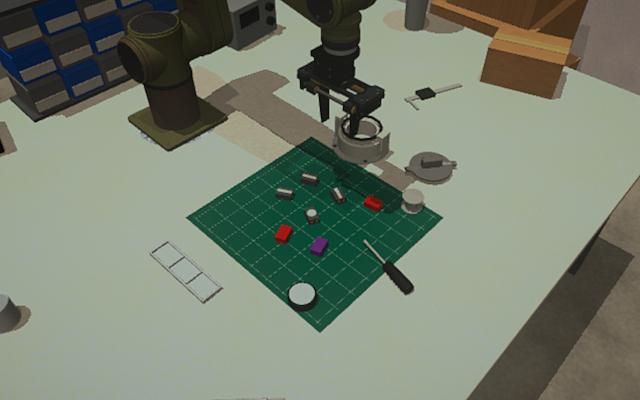

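View pics/si6.png

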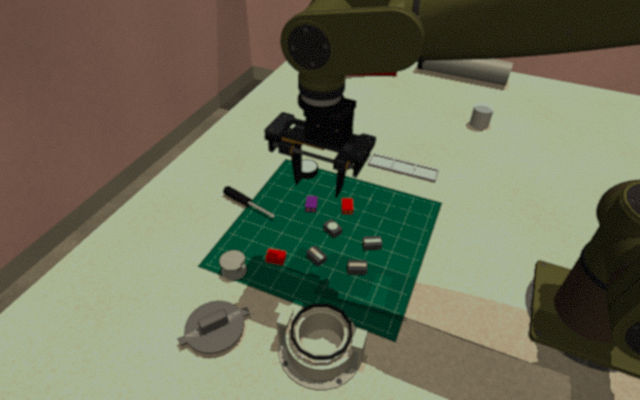

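Emit:
{"method": "servo_tool", "body": {"moves": [[0,0,0.004,-0.005,0,-0.03,80],[-0.005,-0.002,0.008,-0.01,-0.001,-0.06,80],[-0.005,-0.002,0.012,-0.01,-0.002,-0.09,80],[-0.005,-0.002,0.012,-0.01,-0.002,-0.09,80]]}}

```text
time: 12.5
tcp_pos: [533.0, 0.9, 230.6]
tool_rot: [0.707, -0.004, 0.005, -0.707]
contact_force: [0.2, 0.1, 0.2]
finger_gap: 76.4
```

```bash
cat > tags.py <<'E'
from h import *
def tags(p,st,z=18,vis=None,f=1):
    img=p['color'].astype(int); g=img.min(2)
    m=(g>150).astype(np.uint8)
    n,lab,S,C=cv2.connectedComponentsWithStats(m,connectivity=4)
    out=[]
    for i in range(1,n):
        if not 25<S[i,4]<2500: continue
        ys,xs=np.where(lab==i)
        P=np.array([onz(p,st,(x,y),z)[:2] for x,y in zip(xs,ys)],np.float32)
        (c,(w,h),a)=cv2.minAreaRect(P)
        if w<h: w,h,a=h,w,a+90
        # surroundings dark & unsaturated?
        x0,y0,w0,h0=S[i,:4]; ring=cv2.dilate((lab==i).astype(np.uint8),np.ones((7,7)))-cv2.dilate((lab==i).astype(np.uint8),np.ones((3,3)))
        rc=np.median(img[ring>0],axis=0)
        sol=S[i,4]/max(1,1)
        out.append((C[i].round().tolist(),P.mean(0).round(1).tolist(),round(w,1),round(h,1),round((np.deg2rad(a)+np.pi/2)%np.pi-np.pi/2,3),rc.tolist()))
    return out
E
python3 - <<'E'
from tags import *
st,p=snap('wrist','w7.png'); print(st['tcp_pos'],st['time'])
for t in tags(p,st):
    if max(t[5])<130: print(t)
E
```

```text
[532.96725038   0.94902304 230.59258996] 12.5
([473.0, 2.0], [686.2000122070312, 162.10000610351562], 26.9, 4.3, np.float64(-0.013), [24.0, 116.5, 82.5])
([230.0, 99.0], [445.3999938964844, 74.5999984741211], 18.5, 8.3, np.float64(0.402), [107.0, 109.0, 97.0])
([489.0, 157.0], [721.5, 10.800000190734863], 78.7, 5.6, np.float64(-0.214), [26.5, 90.0, 69.0])
([237.0, 170.0], [446.3999938964844, -0.10000000149011612], 36.5, 8.4, np.float64(0.492), [111.5, 111.0, 101.0])
([327.0, 174.0], [545.2000122070312, -5.699999809265137], 21.5, 21.2, np.float64(-0.801), [105.0, 108.0, 98.0])
```

View pics/w7.png

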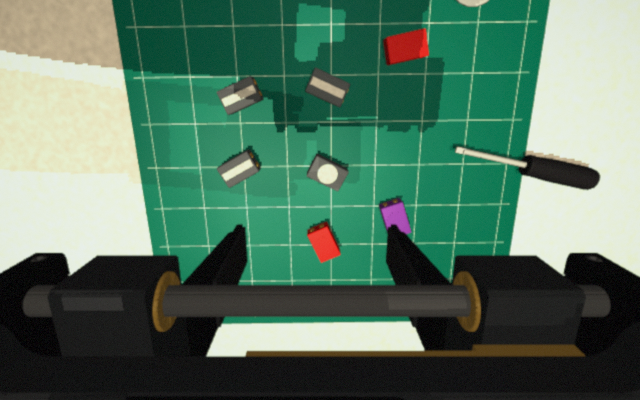

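```bash
cat >> tags.py <<'E'
def packov(p,st,packs,fn,crop,f=4,z0=0,extra=()):
    img=cv2.cvtColor(p['color'],cv2.COLOR_RGB2BGR); x0,y0,x1,y1=crop
    im=cv2.resize(img[y0:y1,x0:x1],None,fx=f,fy=f,interpolation=cv2.INTER_CUBIC)
    for (cx,cy,yaw) in packs:
        c,s=np.cos(yaw),np.sin(yaw)
        for z,col in ((z0+18,(0,255,255)),(z0,(255,0,255))):
            P=[(cx+c*a-s*b,cy+s*a+c*b,z) for a,b in ((-20,-13),(20,-13),(20,13),(-20,13))]
            q=np.array([(proj(p,st,X)+.5-[x0,y0])*f for X in P]); cv2.polylines(im,[q.astype(int)],True,col,1)
    for P in extra:
        q=np.array([(proj(p,st,X)+.5-[x0,y0])*f for X in P]); cv2.polylines(im,[q.astype(int)],True,(0,255,0),1)
    cv2.imwrite('pics/'+fn,im)
E
python3 - <<'E'
from tags import *
st,p=snap('wrist','w8.png')
print([onz(p,st,u,18)[:2].round(1) for u in ((327,87),(240,95))])
packov(p,st,[(545.2,-5.7,-.4),(446.4,0,.49),(451,77.5,.42),(545,83,-.45)],'pov.png',(200,60,370,200),4)
E
```

```text
[array([545.4,  87.1]), array([455.4,  80.3])]
```

View pics/pov.png

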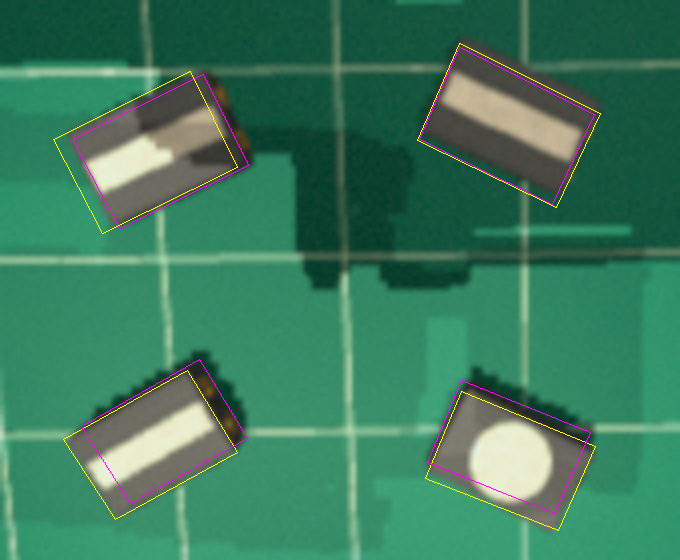

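Emit:
{"method": "servo_tool", "body": {"moves": [[0,-0.14,0,0.004,0.02,-0.002,50],[0,-0.28,0,0.008,0.04,-0.004,50],[0,-0.42,0,0.012,0.06,-0.007,50],[0,-0.57,0,0.012,0.08,-0.007,50],[0,-0.72,0,0.012,0.1,-0.007,50]]}}

```text
time: 13.1
tcp_pos: [545.3, -2.3, 129.5]
tool_rot: [-0.662, -0.249, 0.248, 0.662]
contact_force: [-0.4, -0.3, -0.8]
finger_gap: 48.0
```

Emit:
{"method": "servo_tool", "body": {"moves": [[0,-0.14,0,0,0,0,50],[0,-0.28,0,0,0,0,50],[0,-0.45,0,0,0,0,50],[0,-0.45,0,0,0,0,50]]}}

```text
time: 13.5
tcp_pos: [545.6, -0.7, 129.3]
tool_rot: [-0.589, -0.391, 0.39, 0.59]
contact_force: [0.6, -0.5, 0.1]
finger_gap: 47.5
```

Run:
```python
from tags import *
st,p=snap('wrist','w9.png'); print(st['tcp_pos'],st['finger_gap'],rel(st,(545.2,-5.7,25),1.17))
packov(p,st,[(545.2,-5.7,-.4)],'pov2.png',(150,50,490,390),2)
```

```text
[545.55771947  -0.68161921 129.31535228] 47.531938394988025 ('yaw 1.169', 'turn', array([ 0.   , -0.001,  0.002]), 'shift', array([-0.0049,  0.1043, -0.0016]))
```

View pics/pov2.png

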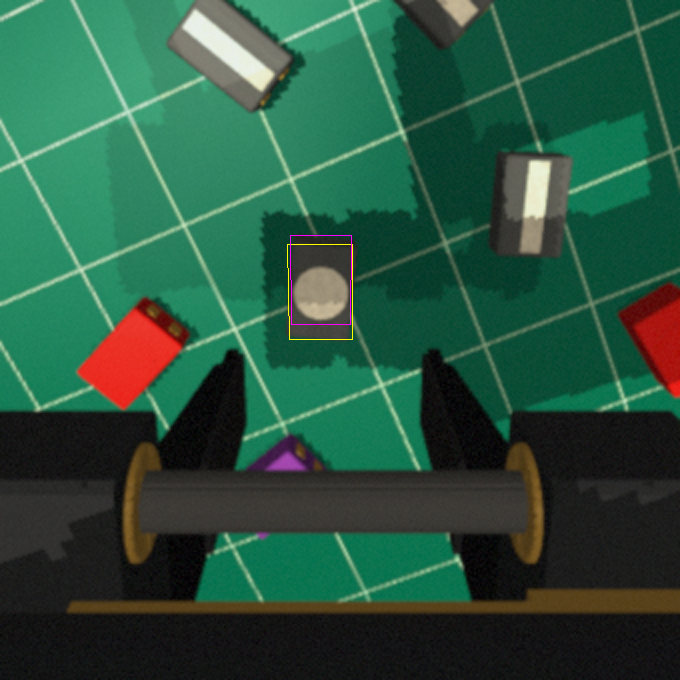

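Emit:
{"method": "servo_tool", "body": {"moves": [[0,0,0,-0.003,0.03,-0.001,50],[0,0,0,-0.0049,0.06,-0.0016,50],[0,0,0,-0.0049,0.09,-0.0016,50],[0,0,0,-0.0049,0.1043,-0.0016,50],[0,0,0,-0.0049,0.1043,-0.0016,50]], "grip_force": 25}}

```text
time: 14.05
tcp_pos: [543.3, -5.2, 22.7]
tool_rot: [-0.589, -0.389, 0.39, 0.592]
contact_force: [-1.2, -0.8, 0.0]
finger_gap: 47.8
```

Emit:
{"method": "servo_tool", "body": {"moves": [[0,0,0,0,0,0,10],[0,0,0,0,0,0,10],[0,0,0,0,0,0,10],[0,0,0,0,0,0,10],[0,0,0,0,0,0,10]]}}

```text
time: 14.55
tcp_pos: [544.5, -5.2, 24.3]
tool_rot: [-0.589, -0.389, 0.389, 0.591]
contact_force: [-1.1, 0.4, 4.5]
finger_gap: 26.2
```

Emit:
{"method": "servo_tool", "body": {"moves": [[0,0,0,0,-0.03,0,10],[0,0,0,0,-0.07,0,10],[0,0,0,0,-0.11,0,10],[0,0,0,0,-0.15,0,10]]}}

```text
time: 14.95
tcp_pos: [544.2, -5.6, 175.5]
tool_rot: [-0.589, -0.389, 0.389, 0.591]
contact_force: [1.1, 0.4, -1.3]
finger_gap: 26.2
```

Run:
```python
from tags import *
st,p=snap('wrist','w10.png'); print(st['tcp_pos'],st['finger_gap'],rel(st,(453,277.5,150),1.17))
```

```text
[544.21454247  -5.55613199 175.50927135] 26.196216676642994 ('yaw 1.166', 'turn', array([-0.003, -0.004,  0.001]), 'shift', array([0.2242, 0.0263, 0.1952]))
```

View pics/w10.png

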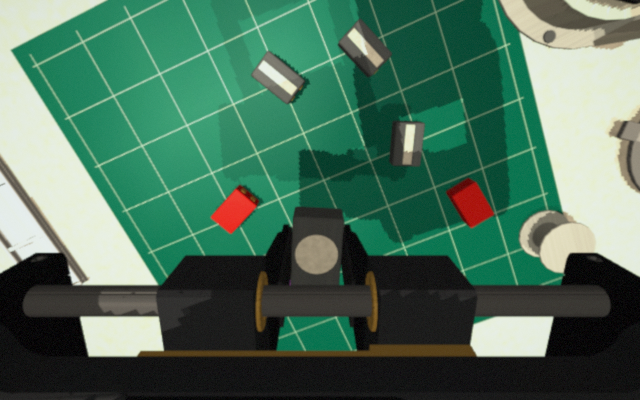

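Emit:
{"method": "servo_tool", "body": {"moves": [[0,0,0,0.035,0,0.031,10],[0,0,0,0.07,0,0.062,10],[0,0,0,0.105,0,0.093,10],[0,0,0,0.14,0,0.124,10],[0,0,0,0.17,0,0.15,10]]}}

```text
time: 15.5
tcp_pos: [476.3, 211.1, 183.2]
tool_rot: [0.592, 0.393, -0.386, -0.588]
contact_force: [0.8, -0.5, -0.5]
finger_gap: 26.2
```

Emit:
{"method": "servo_tool", "body": {"moves": [[0,0,0,0.03,0,0.025,10],[0,0,0,0.054,0.005,0.045,10],[0,0,0,0.054,0.005,0.045,10],[0,0,0,0.054,0.005,0.045,10]]}}

```text
time: 15.9
tcp_pos: [455.7, 278.6, 177.5]
tool_rot: [0.592, 0.393, -0.387, -0.588]
contact_force: [0.6, 0.3, -0.0]
finger_gap: 26.5
```

Run:
```python
from tags import *
st,p=snap('wrist','w11.png'); print(st['tcp_pos'],st['finger_gap'],rel(st,(453,277.5,50),1.17))
```

```text
[455.70365508 278.62627592 177.47855976] 26.452703187357375 ('yaw 1.168', 'turn', array([ 0.009, -0.002,  0.004]), 'shift', array([-0.0026,  0.1274,  0.0032]))
```

View pics/w11.png

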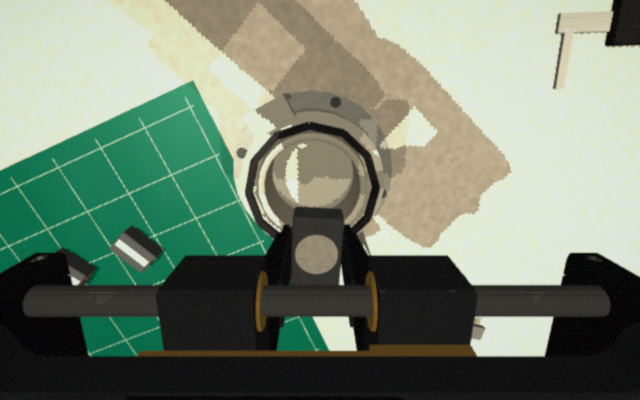

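Emit:
{"method": "servo_tool", "body": {"moves": [[0.004,0,0.002,-0.0015,0.03,0.0016,10],[0.009,-0.002,0.004,-0.0026,0.06,0.0032,10],[0.009,-0.002,0.004,-0.0026,0.09,0.0032,10],[0.009,-0.002,0.004,-0.0026,0.12,0.0032,10],[0.009,-0.002,0.004,-0.0026,0.125,0.0032,10]]}}

```text
time: 16.45
tcp_pos: [451.2, 274.3, 48.8]
tool_rot: [-0.59, -0.387, 0.392, 0.59]
contact_force: [-1.1, -0.2, -1.4]
finger_gap: 26.5
```

Emit:
{"method": "servo_tool", "body": {"moves": [[0,0,0,0,0,0,40],[0,0,0,0,0,0,40],[0,0,0,0,0,0,40],[0,0,0,0,0,0,40]]}}

```text
time: 16.85
tcp_pos: [452.5, 274.8, 50.5]
tool_rot: [-0.59, -0.388, 0.391, 0.59]
contact_force: [0.4, -0.2, -0.3]
finger_gap: 38.1
```

Emit:
{"method": "servo_tool", "body": {"moves": [[0,0,0,0,-0.03,0,40],[0,0,0,0,-0.07,0,40],[0,0,0,0,-0.11,0,40],[0,0,0,0,-0.15,0,40],[0,0,0,0,-0.18,0,40]]}}

```text
time: 17.35
tcp_pos: [453.8, 275.7, 234.9]
tool_rot: [0.59, 0.39, -0.389, -0.59]
contact_force: [-0.1, -0.7, -0.3]
finger_gap: 38.3
```

Run:
```python
from tags import *
st,p=snap('wrist','w12.png'); print(st['tcp_pos'],st['time'],rel(st,(648.7,322.3,130),-.627))
```

```text
[453.84013127 275.66645349 234.94438763] 17.35 ('yaw 1.167', 'turn', array([0.   , 1.794, 0.002]), 'shift', array([ 0.1194,  0.1052, -0.1607]))
```

View pics/w12.png

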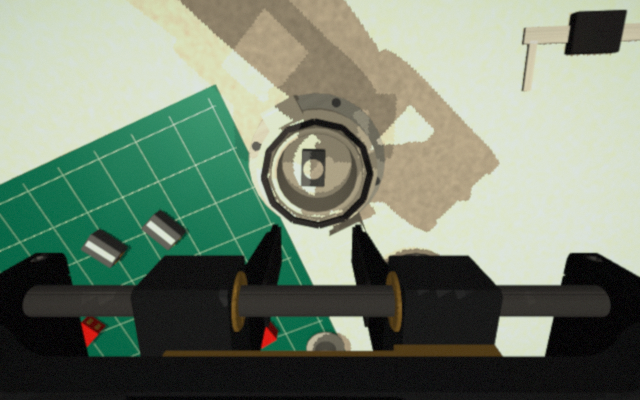

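Emit:
{"method": "servo_tool", "body": {"moves": [[0,-0.14,0,0.024,0,-0.032,60],[0,-0.28,0,0.048,0,-0.064,60],[0,-0.42,0,0.072,0.01,-0.096,60],[0,-0.56,0,0.096,0.03,-0.128,60],[0,-0.71,0,0.119,0.05,-0.16,60]]}}

```text
time: 17.9
tcp_pos: [652.4, 324.2, 193.3]
tool_rot: [0.418, 0.575, -0.568, -0.414]
contact_force: [0.2, 0.8, 0.9]
finger_gap: 57.3
```

Emit:
{"method": "servo_tool", "body": {"moves": [[0,-0.14,0,0,0,0,60],[0,-0.28,0,0,0,0,60],[0,-0.42,0,0,0,0,60],[0,-0.56,0,0,0,0,60],[0,-0.64,0,0,0,0,60]]}}

```text
time: 18.4
tcp_pos: [652.6, 324.4, 193.8]
tool_rot: [0.217, 0.677, -0.671, -0.21]
contact_force: [-0.5, 1.1, 0.4]
finger_gap: 56.9
```

Run:
```python
from ov import *
st,p=snap('wrist','w13.png'); print(st['tcp_pos'],st['q'],rel(st,(648.7,322.3,38),2.515))
overlay(p,st,648.7,322.3,.944,'ov13.png',(150,20,490,390),2,30)
```

```text
[652.60690849 324.43191026 193.84325132] [ 3.87654497e-01  3.08072338e-01  1.49998573e+00  2.30110475e-04
  1.32013389e+00 -2.13996198e+00] ('yaw 2.528', 'turn', array([ 0.011,  0.013, -0.007]), 'shift', array([0.0031, 0.1558, 0.0058]))
```

View pics/ov13.png

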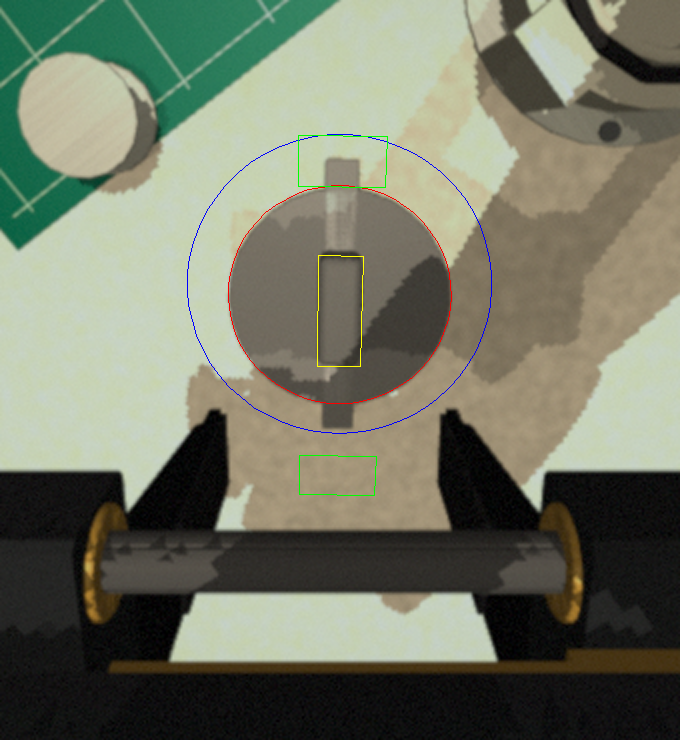

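Emit:
{"method": "servo_tool", "body": {"moves": [[0.005,0.006,-0.003,0.0015,0.03,0.003,60],[0.011,0.013,-0.007,0.0031,0.06,0.0058,60],[0.011,0.013,-0.007,0.0031,0.09,0.0058,60],[0.011,0.013,-0.007,0.0031,0.12,0.0058,60],[0.011,0.013,-0.007,0.0031,0.14,0.0058,60]]}}

```text
time: 18.95
tcp_pos: [647.5, 321.9, 51.5]
tool_rot: [-0.217, -0.672, 0.673, 0.219]
contact_force: [0.0, 0.3, -0.8]
finger_gap: 56.7
```

Emit:
{"method": "servo_tool", "body": {"moves": [[0,0,0,0,0.006,0,60],[0,0,0,0,0.012,0,60],[0,0,0,0,0.015,0,60]], "grip_force": 60}}

```text
time: 19.25
tcp_pos: [648.2, 322.3, 37.5]
tool_rot: [0.218, 0.673, -0.673, -0.218]
contact_force: [0.8, -1.8, -0.3]
finger_gap: 56.7
```

Run:
```python
from h import *
st=bot.read_state(); print(st['tcp_pos'],st['contact_force'],rel(st,(648.7,322.3,37.5),2.515))
```

```text
[648.22094902 322.28024801  37.48541665] [ 0.83277748 -1.81488828 -0.2618575 ] ('yaw 2.515', 'turn', array([ 0., -0.,  0.]), 'shift', array([-0.0004, -0.    , -0.0003]))
```

Emit:
{"method": "servo_tool", "body": {"moves": [[0,0,0,0,0,0,0],[0,0,0,0,0,0,0],[0,0,0,0,0,0,0],[0,0,0,0,0,0,0],[0,0,0,0,0,0,0]]}}

```text
time: 19.75
tcp_pos: [648.4, 322.3, 37.9]
tool_rot: [0.218, 0.673, -0.672, -0.218]
contact_force: [0.4, 0.1, 1.0]
finger_gap: 22.2
```

Emit:
{"method": "servo_tool", "body": {"moves": [[0,0,0,0,0,0,0],[0,0,0,0,-0.03,0,0],[0,0,0,0,-0.06,0,0],[0,0,0,0,-0.1,0,0],[0,0,0,0,-0.135,0,0]]}}

```text
time: 20.25
tcp_pos: [648.2, 322.2, 174.2]
tool_rot: [0.218, 0.673, -0.672, -0.218]
contact_force: [-0.2, -0.2, -0.3]
finger_gap: 19.6
```

Run:
```python
from h import *
st,p=snap('wrist','w14.png'); print(st['tcp_pos'],st['finger_gap'],rel(st,(453,277.5,165),2.515))
```

```text
[648.16529363 322.19574141 174.18815539] 19.63046986273208 ('yaw 2.514', 'turn', array([ 0.   , -0.001,  0.   ]), 'shift', array([0.1318, 0.0091, 0.1507]))
```

View pics/w14.png

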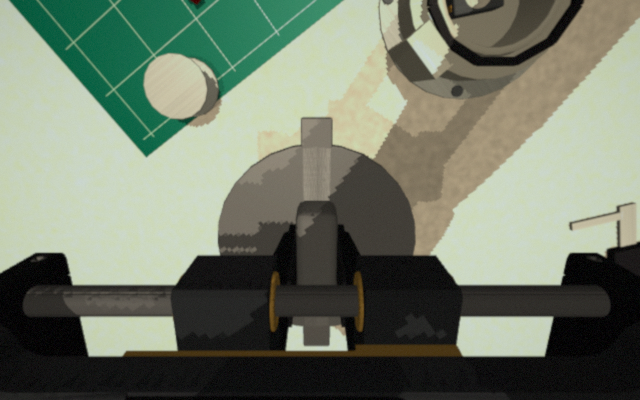

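Emit:
{"method": "servo_tool", "body": {"moves": [[0,0,0,0.03,0,0.034,0],[0,0,0,0.06,0,0.068,0],[0,0,0,0.09,0,0.103,0],[0,0,0,0.12,0,0.137,0],[0,0,0,0.1318,0,0.1507,0]]}}

```text
time: 20.8
tcp_pos: [452.5, 277.9, 178.8]
tool_rot: [0.22, 0.675, -0.671, -0.215]
contact_force: [0.8, 0.2, -0.4]
finger_gap: 19.5
```

Emit:
{"method": "servo_tool", "body": {"moves": [[0,0,0,0,0,0,0],[0,0,0,0,0,0,0]]}}

```text
time: 21.0
tcp_pos: [452.4, 277.9, 178.7]
tool_rot: [0.22, 0.675, -0.671, -0.215]
contact_force: [0.3, -0.9, -0.5]
finger_gap: 19.7
```

Run:
```python
from h import *
st,p=snap('side','s15.png'); print(st['tcp_pos'],st['finger_gap'],rel(st,(453,277.5,105),2.515),R.from_quat(st['tool_rot']).as_matrix()[:,1])
```

```text
[452.37896679 277.93214522 178.70908162] 19.71780034900204 ('yaw 2.516', 'turn', array([ 0.008,  0.001, -0.005]), 'shift', array([-0.0004,  0.0737,  0.0006])) [ 0.00872615  0.00382895 -0.9999546 ]
```

View pics/s15.png

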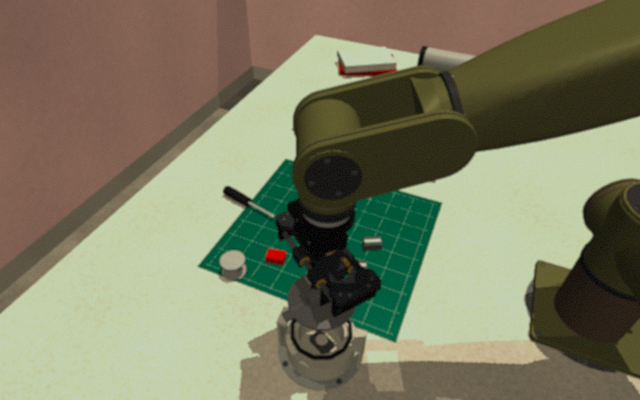

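Emit:
{"method": "servo_tool", "body": {"moves": [[0.004,0,-0.002,0,0.02,0.0003,0],[0.008,0.001,-0.005,-0.0004,0.04,0.0006,0],[0.008,0.001,-0.005,-0.0004,0.06,0.0006,0],[0.008,0.001,-0.005,-0.0004,0.075,0.0006,0],[0.008,0.001,-0.005,-0.0004,0.075,0.0006,0]]}}

```text
time: 21.55
tcp_pos: [453.0, 277.0, 101.1]
tool_rot: [-0.217, -0.671, 0.674, 0.22]
contact_force: [-0.8, -0.1, -1.1]
finger_gap: 19.9
```

Run:
```python
from h import *
st=bot.read_state(); print(st['tcp_pos'],st['contact_force'],rel(st,(453.2,277.3,89),2.515),R.from_quat(st['tool_rot']).as_matrix()[:,1])
```

```text
[452.96844056 276.9609745  101.11471735] [-0.75301801 -0.14828631 -1.07527529] ('yaw 2.514', 'turn', array([-0.004, -0.001,  0.002]), 'shift', array([-0.    ,  0.0121, -0.0005])) [-0.00429397 -0.00188177 -0.99998901]
```

Emit:
{"method": "servo_tool", "body": {"moves": [[0,0,0,0,0.004,-0.0003,0],[0,0,0,0,0.008,-0.0003,0],[0,0,0,0,0.012,-0.0003,0],[0,0,0,0,0.014,-0.0003,0],[0,0,0,0,0.016,-0.0003,0]]}}

```text
time: 22.05
tcp_pos: [453.7, 277.5, 86.4]
tool_rot: [-0.217, -0.672, 0.673, 0.219]
contact_force: [-2.3, -1.5, 7.1]
finger_gap: 19.6
```

Emit:
{"method": "servo_tool", "body": {"moves": [[0,0,0,0,0.002,0,0],[0,0,0,0,0.004,0,0],[0,0,0,0,0.005,0,0],[0,0,0,0,0.006,0,0],[0,0,0,0,0.006,0,0]]}}

```text
time: 22.55
tcp_pos: [454.0, 277.6, 82.9]
tool_rot: [-0.217, -0.672, 0.673, 0.219]
contact_force: [-5.6, -3.3, 12.3]
finger_gap: 20.0
```

Emit:
{"method": "servo_tool", "body": {"moves": [[0,0,0,0,0.003,0,0],[0,0,0,-0.0003,0.0035,0,0],[0,0.1,0,-0.0003,0.0035,0,0],[0,0.2,0,-0.0003,0.0035,0,0],[0,0.32,0,-0.0003,0.0035,0,0]]}}

```text
time: 23.05
tcp_pos: [454.2, 277.4, 82.1]
tool_rot: [-0.323, -0.627, 0.63, 0.325]
contact_force: [-7.7, -5.0, 14.7]
finger_gap: 19.4
```

Emit:
{"method": "servo_tool", "body": {"moves": [[0,0.1,0,0,0.0025,0,0],[0,0.22,0,0,0.0025,0,0],[0,0.34,0,0,0.0025,0,0],[0,0.46,0,0,0.0025,0,0],[0,0.5,0,0,0.0025,0,0]]}}

```text
time: 23.55
tcp_pos: [454.5, 277.2, 82.3]
tool_rot: [-0.47, -0.527, 0.53, 0.47]
contact_force: [-7.1, -4.4, 14.4]
finger_gap: 19.7
```

Run:
```python
from h import *
st=bot.read_state(); print(st['tcp_pos'],st['contact_force'],st['torque'],rel(st,(453.2,277.3,89),1.653))
```

```text
[454.45740008 277.15379326  82.29320763] [-7.12724647 -4.38617857 14.42371215] [-0.61063737  1.12699218  0.19904404] ('yaw 1.688', 'turn', array([-0.004,  0.035, -0.003]), 'shift', array([ 0.0003, -0.0067,  0.0013]))
```

Remaining 0.035 to the start angle (plus a touch toward the stop).

Emit:
{"method": "servo_tool", "body": {"moves": [[0,0.03,0,0,0.0022,0.0008,0],[0,0.05,0,0,0.0022,0.0008,0],[0,0.05,0,0,0.0022,0.0008,0]]}}

```text
time: 23.85
tcp_pos: [454.4, 277.1, 82.9]
tool_rot: [-0.483, -0.515, 0.518, 0.482]
contact_force: [-5.0, -3.8, 11.4]
finger_gap: 19.3
```

Run:
```python
from h import *
st,p=snap('side','s16.png'); print(st['tcp_pos'],st['contact_force'],st['torque'],rel(st,(453.2,277.3,89),1.653))
a=cv2.imread('pics/s16.png'); cv2.imwrite('pics/s16c.png',cv2.resize(a[250:390,230:410],None,fx=4,fy=4,interpolation=cv2.INTER_CUBIC))
```

```text
[454.44708132 277.05326396  82.89526126] [-5.00023411 -3.81842339 11.40460836] [-0.54069797  0.79168993  0.0137989 ] ('yaw 1.638', 'turn', array([-0.003, -0.015, -0.004]), 'shift', array([ 0.0003, -0.0061,  0.0012]))
```

View pics/s16c.png

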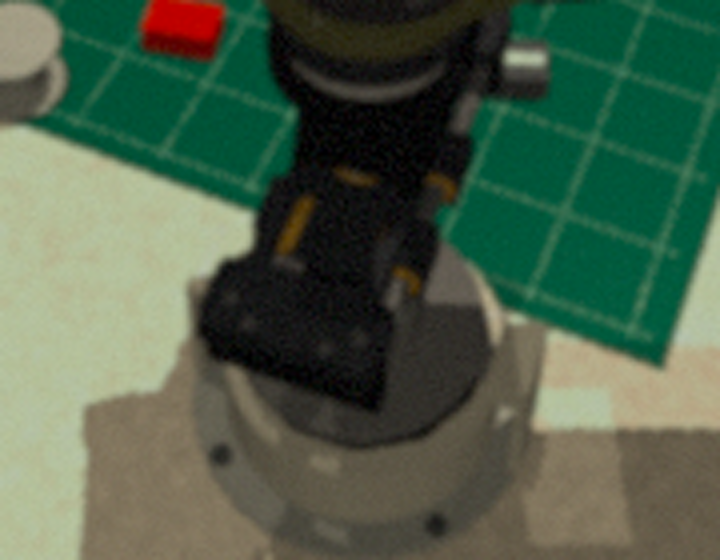

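Emit:
{"method": "servo_tool", "body": {"moves": [[0,0.015,0,0,0.0022,0.0005,0],[0,0.03,0,0,0.0022,0.0005,0],[0,0.03,0,0,0.0022,0.0005,0]]}}

```text
time: 24.2
tcp_pos: [454.5, 277.0, 83.3]
tool_rot: [-0.491, -0.508, 0.511, 0.489]
contact_force: [-4.9, -3.7, 12.1]
finger_gap: 19.9
```

Run:
```python
from h import *
st=bot.read_state(); print(st['tcp_pos'],st['contact_force'],st['torque'],rel(st,(453.2,277.3,89),1.653))
```

```text
[454.4610983  277.03151707  83.27332932] [-4.92996857 -3.68712704 12.1480646 ] [-0.54477172  0.87212119  0.34092439] ('yaw 1.610', 'turn', array([-0.002, -0.043, -0.005]), 'shift', array([ 0.0003, -0.0057,  0.0013]))
```

Emit:
{"method": "servo_tool", "body": {"moves": [[0,0,0,0,-0.001,0,0],[0,-0.01,0,0,-0.002,0,0],[0,-0.01,0,0,-0.003,0,0],[0,-0.01,0,0,-0.0035,0,0],[0,-0.01,0,0,-0.0035,0,0]]}}

```text
time: 24.7
tcp_pos: [454.7, 277.2, 87.5]
tool_rot: [-0.488, -0.511, 0.514, 0.487]
contact_force: [-2.5, -0.7, 5.3]
finger_gap: 19.5
```

Emit:
{"method": "servo_tool", "body": {"moves": [[0,0,0,0,0,0,40],[0,0,0,0,0,0,40],[0,0,0,0,0,0,55],[0,0,0,0,0,0,60],[0,0,0,0,0,0,60]]}}

```text
time: 25.2
tcp_pos: [454.6, 277.1, 87.2]
tool_rot: [-0.488, -0.511, 0.514, 0.487]
contact_force: [0.3, 1.2, 0.9]
finger_gap: 53.4
```

Emit:
{"method": "servo_tool", "body": {"moves": [[0,0,0,0,-0.03,0,60],[0,0,0,0,-0.06,0,60],[0,0,0,0,-0.1,0,60],[0,0,0,0,-0.14,0,60],[0,0,0,0,-0.14,0,60]]}}

```text
time: 25.7
tcp_pos: [457.9, 279.3, 234.7]
tool_rot: [0.49, 0.515, -0.509, -0.485]
contact_force: [-0.1, 1.1, 0.9]
finger_gap: 56.9
```

Run:
```python
from ov import *
st,p=snap('wrist','w17.png'); print(st['tcp_pos'],st['time'],rel(st,(640,0,230),0))
overlay(p,st,453,277.5,.08,'ov17.png',(150,20,490,390),2)
st,p=snap('side','s17.png')
overlay(p,st,453,277.5,.08,'ov17s.png',(230,260,410,390),4)
```

```text
[457.91651391 279.30930537 234.72162008] 25.7 ('yaw 1.620', 'turn', array([0.007, 1.62 , 0.008]), 'shift', array([-0.2879,  0.0062, -0.1681]))
```

View pics/ov17.png

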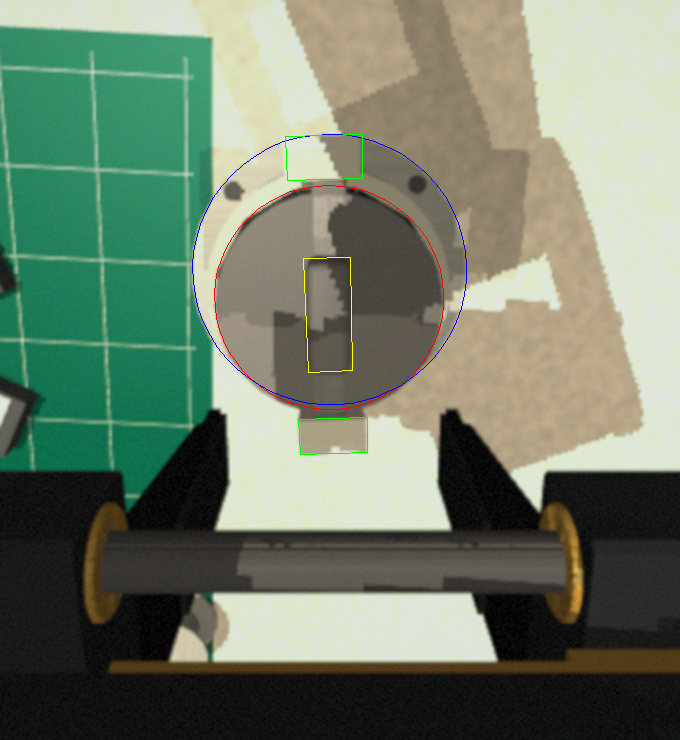

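View pics/ov17s.png

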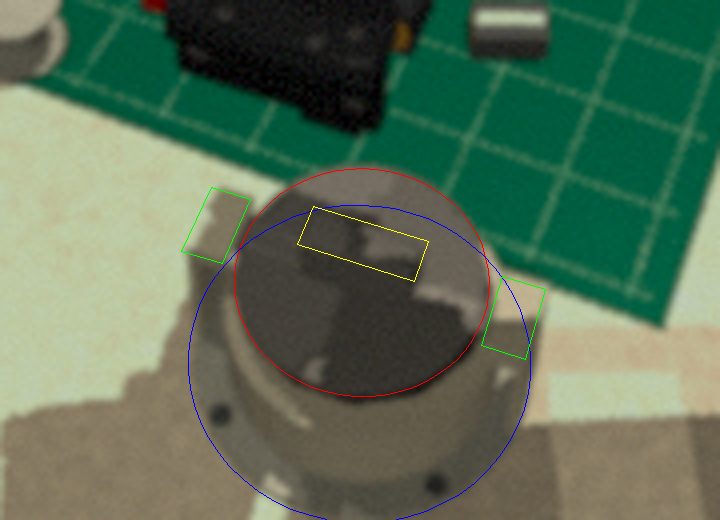

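Run:
```python
from tags import *
st,p=snap('scene','sc18.png')
C=[onz(p,st,u,10)[:2].round(0).tolist() for u in ((150,253),(166,242),(222,289),(205,301))]; print(C)
for t in tags(p,st):
    if max(t[5])<130: print(t)
print(rel(st,(533,0,230),1.62))
a=cv2.imread('pics/sc18.png'); cv2.imwrite('pics/sc18c.png',cv2.resize(a[160:320,140:340],None,fx=4,fy=4,interpolation=cv2.INTER_CUBIC))
```

```text
[[372.0, -332.0], [371.0, -290.0], [560.0, -282.0], [558.0, -324.0]]
([383.0, 278.0], [785.7000122070312, -34.70000076293945], 13.6, 13.0, np.float64(-0.283), [104.0, 106.5, 91.0])
([302.0, 293.0], [690.0, -179.39999389648438], 46.9, 45.9, np.float64(0.78), [24.0, 37.5, 31.5])
('yaw 1.620', 'turn', array([ 0.001, -0.   , -0.003]), 'shift', array([-0.2815, -0.0004, -0.0639]))
```

View pics/sc18c.png

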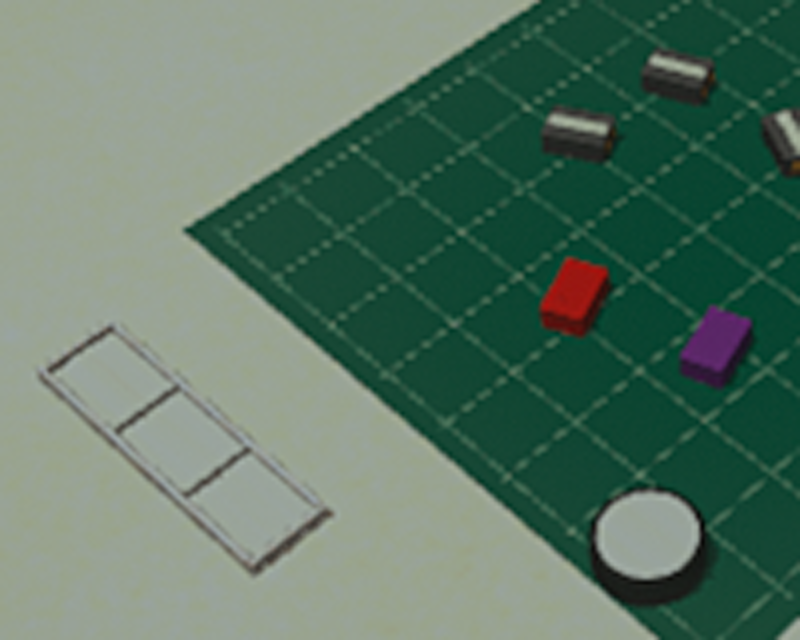

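Emit:
{"method": "servo_tool", "body": {"moves": [[0,0,0,-0.05,0,-0.012,60],[0,0,0,-0.1,0,-0.024,60],[0,0,0,-0.15,0,-0.036,60],[0,0,0,-0.2,0,-0.048,60],[0,0,0,-0.245,0,-0.055,60]]}}

```text
time: 26.35
tcp_pos: [520.4, 35.0, 225.3]
tool_rot: [-0.487, -0.51, 0.515, 0.488]
contact_force: [1.0, -0.2, -0.3]
finger_gap: 56.6
```

Emit:
{"method": "servo_tool", "body": {"moves": [[0,0,0,0,0,0,60],[0,0,0,0,0,0,60]]}}

```text
time: 26.55
tcp_pos: [519.3, 34.0, 222.7]
tool_rot: [-0.487, -0.508, 0.515, 0.49]
contact_force: [-0.3, 0.7, 0.4]
finger_gap: 56.6
```

Run:
```python
from tags import *
st,p=snap('wrist','w19.png'); print(st['tcp_pos'],st['time'])
for t in tags(p,st):
    if max(t[5])<140: print(t)
packov(p,st,[(446.4,0,.49),(455,79.5,.42),(544.5,85,-.45)],'pov19.png',(140,0,540,260),2)
```

```text
[519.3214596   33.99887777 222.6713477 ] 26.55
([532.0, 112.0], [448.0, 251.60000610351562], 132.2, 57.5, np.float64(0.124), [117.0, 111.0, 92.0])
([286.0, 99.0], [445.8999938964844, -0.30000001192092896], 36.0, 8.7, np.float64(0.503), [107.0, 108.0, 98.0])
([363.0, 111.0], [453.79998779296875, 78.5999984741211], 35.9, 8.3, np.float64(0.393), [99.0, 99.0, 89.0])
([368.0, 188.0], [535.4000244140625, 90.80000305175781], 12.7, 4.8, np.float64(-0.153), [107.0, 102.5, 88.0])
([90.0, 336.0], [741.5, -236.89999389648438], 55.6, 15.9, np.float64(0.056), [27.0, 28.0, 26.0])
([289.0, 333.0], [724.7999877929688, 9.399999618530273], 49.0, 4.3, np.float64(-0.231), [40.5, 112.5, 78.0])
([543.0, 333.0], [710.0, 322.70001220703125], 53.8, 15.7, np.float64(0.041), [41.5, 42.0, 28.0])
```

View pics/pov19.png

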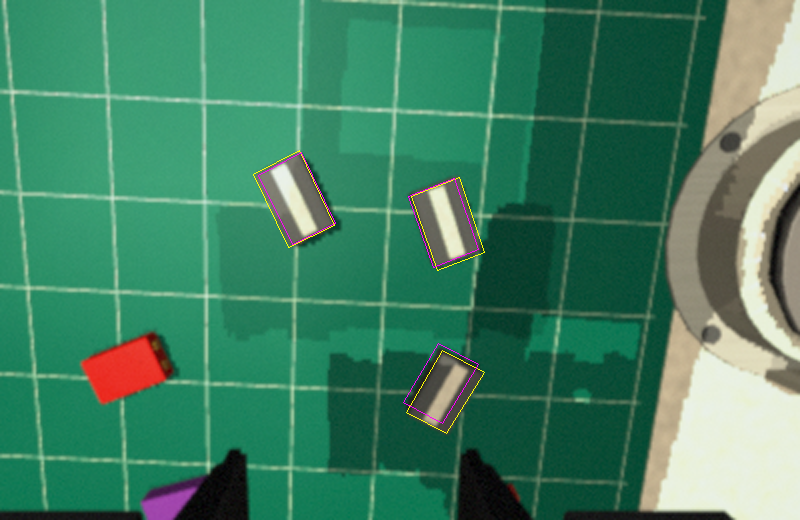

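Run:
```python
from tags import *
st=bot.read_state(); print(rel(st,(446.2,-.2,110),2.068))
```

```text
('yaw 1.619', 'turn', array([-0.01 , -0.449, -0.001]), 'shift', array([-0.0313,  0.114 ,  0.0738]))
```

Emit:
{"method": "servo_tool", "body": {"moves": [[-0.003,-0.12,0,-0.01,0.02,0.025,52],[-0.006,-0.24,0,-0.02,0.05,0.05,52],[-0.01,-0.36,-0.001,-0.0313,0.08,0.0738,52],[-0.01,-0.449,-0.001,-0.0313,0.11,0.0738,52],[-0.01,-0.449,-0.001,-0.0313,0.114,0.0738,52]], "grip_force": 25}}

```text
time: 27.1
tcp_pos: [442.2, 1.5, 105.4]
tool_rot: [-0.358, -0.607, 0.609, 0.364]
contact_force: [-0.4, 0.3, -0.6]
finger_gap: 49.7
```

Run:
```python
from tags import *
st,p=snap('wrist','w20.png'); print(st['tcp_pos'],st['finger_gap'],rel(st,(446.2,-.2,25.5),2.068))
packov(p,st,[(446.2,-.2,.497)],'pov20.png',(140,0,540,260),2)
```

```text
[442.15022853   1.51485161 105.39072486] 49.69850107998279 ('yaw 2.070', 'turn', array([-0.007,  0.002,  0.005]), 'shift', array([-0.0038,  0.0799, -0.0033]))
```

View pics/pov20.png

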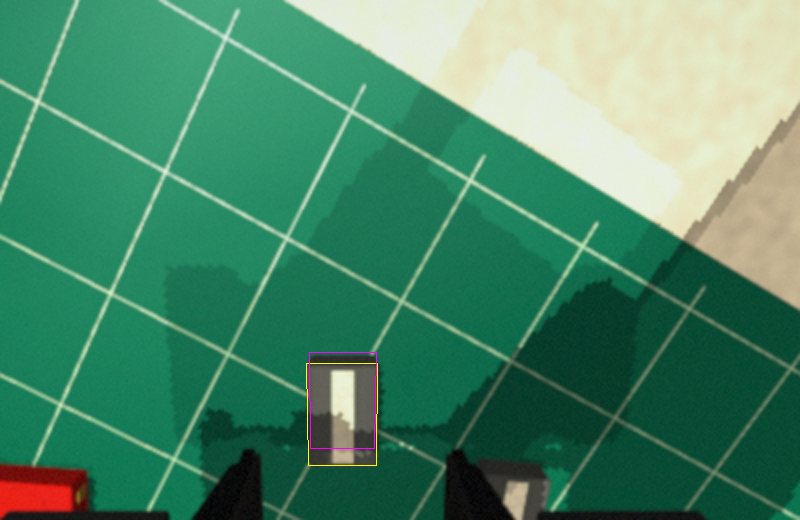

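Emit:
{"method": "servo_tool", "body": {"moves": [[-0.004,0,0.003,-0.002,0.025,-0.002,52],[-0.007,0.002,0.005,-0.0038,0.05,-0.0033,52],[-0.007,0.002,0.005,-0.0038,0.07,-0.0033,52],[-0.007,0.002,0.005,-0.0038,0.0785,-0.0033,52],[-0.007,0.002,0.005,-0.0038,0.0785,-0.0033,52]]}}

```text
time: 27.65
tcp_pos: [448.3, 0.3, 28.6]
tool_rot: [0.363, 0.608, -0.607, -0.361]
contact_force: [-0.5, -1.0, -0.1]
finger_gap: 49.3
```

Emit:
{"method": "servo_tool", "body": {"moves": [[0,0,0,0,0,0,10],[0,0,0,0,0,0,10],[0,0,0,0,0,0,10],[0,0,0,0,0,0,10],[0,0,0,0,0,0,10]]}}

```text
time: 28.15
tcp_pos: [449.1, 0.3, 29.6]
tool_rot: [0.363, 0.608, -0.607, -0.361]
contact_force: [-0.7, 1.3, 4.7]
finger_gap: 25.4
```

Emit:
{"method": "servo_tool", "body": {"moves": [[0,0,0,0,-0.03,0,10],[0,0,0,0,-0.07,0,10],[0,0,0,0,-0.11,0,10],[0,0,0,0,-0.15,0,10],[0,0,0,0,-0.15,0,10]]}}

```text
time: 28.65
tcp_pos: [452.1, -0.3, 186.4]
tool_rot: [0.367, 0.61, -0.605, -0.357]
contact_force: [1.0, 0.7, 0.3]
finger_gap: 25.5
```

Run:
```python
from tags import *
st,p=snap('wrist','w21.png'); print(st['tcp_pos'],st['finger_gap'],rel(st,(465,-280,175),1.62))
```

```text
[ 4.52082306e+02 -2.60452865e-01  1.86357007e+02] 25.46950437080203 ('yaw 2.066', 'turn', array([ 0.015,  0.446, -0.006]), 'shift', array([-0.2521,  0.012 ,  0.1218]))
```

View pics/w21.png

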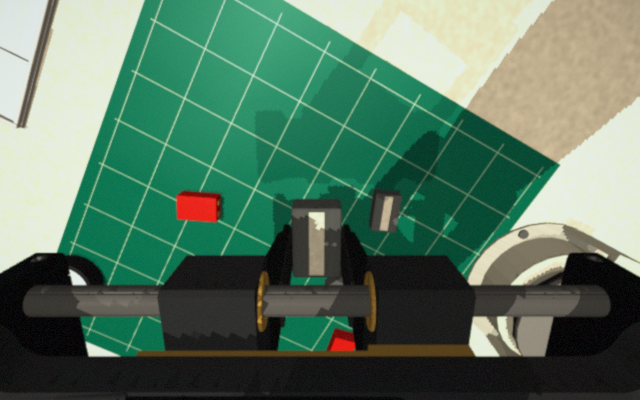

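Emit:
{"method": "servo_tool", "body": {"moves": [[0.003,0.1,-0.001,-0.043,0,0.02,10],[0.006,0.2,-0.002,-0.086,0,0.04,10],[0.009,0.3,-0.003,-0.129,0,0.06,10],[0.012,0.4,-0.004,-0.172,0,0.08,10],[0.015,0.446,-0.006,-0.21,0,0.1,10]]}}

```text
time: 29.2
tcp_pos: [461.1, -233.9, 181.1]
tool_rot: [-0.486, -0.51, 0.513, 0.491]
contact_force: [1.2, 1.0, -0.3]
finger_gap: 25.4
```

Emit:
{"method": "servo_tool", "body": {"moves": [[0,0,0,-0.03,0,0,10],[0,0,0,-0.045,0,0,10],[0,0,0,-0.045,0,0,10]]}}

```text
time: 29.5
tcp_pos: [462.3, -279.6, 179.1]
tool_rot: [-0.485, -0.509, 0.512, 0.493]
contact_force: [0.1, -0.1, -0.9]
finger_gap: 25.7
```

Run:
```python
from tags import *
st,p=snap('wrist','w22.png'); print(st['tcp_pos'],st['finger_gap'],rel(st,(465,-307,175),1.62))
```

```text
[ 462.30113657 -279.57405521  179.10400501] 25.749474720049797 ('yaw 1.615', 'turn', array([-0.01 , -0.005,  0.005]), 'shift', array([-0.0275,  0.0039, -0.0015]))
```

View pics/w22.png

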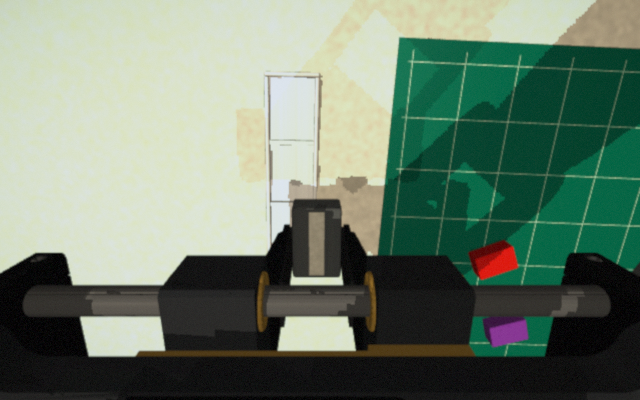

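```bash
cat >> tags.py <<'E'
def tray(cx,cy,yaw):
    c,s=np.cos(yaw),np.sin(yaw); L=[]
    def r(a0,a1,b0,b1,z): L.append([(cx+c*a-s*b,cy+s*a+c*b,z) for a,b in ((a0,b0),(a1,b0),(a1,b1),(a0,b1))])
    r(-94,94,-25,25,10)
    for k in (-61,0,61): r(k-28.7,k+28.7,-21,21,10)
    return L
E
python3 - <<'E'
from tags import *
st,p=snap('wrist','w23.png')
packov(p,st,[],'tr.png',(240,60,350,250),4,extra=tray(465,-307,.05))
st,p=snap('scene','sc23.png')
packov(p,st,[],'trs.png',(130,220,250,320),5,extra=tray(465,-307,.05))
st,p=snap('side','si23.png')
packov(p,st,[],'tri.png',(350,140,450,200),6,extra=tray(465,-307,.05))
E
```

```text
(no output)
```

View pics/tr.png

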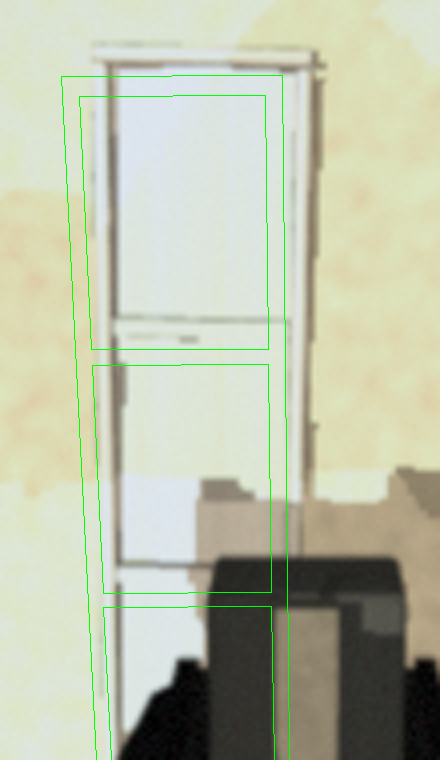

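View pics/trs.png

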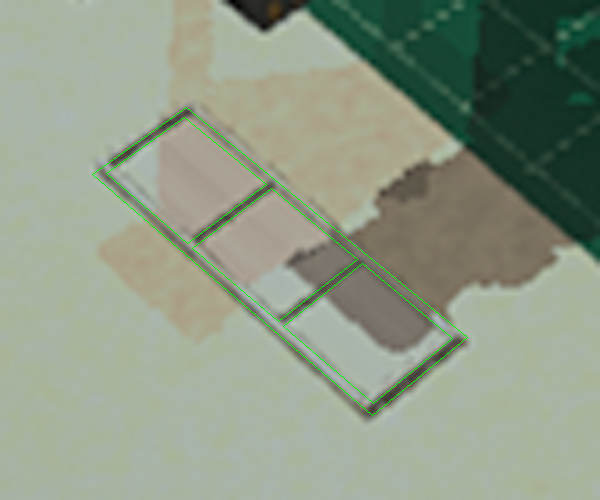

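View pics/tri.png

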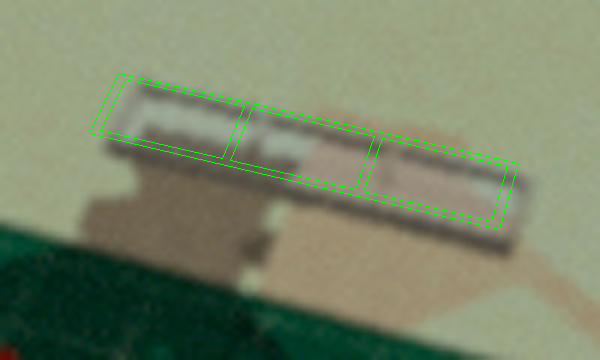

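Run:
```python
from tags import *
st,p=snap('wrist','w24.png'); print(st['tcp_pos'],st['tool_rot'],st['qvel'].round(3),bot.read_state()['tcp_pos'])
packov(p,st,[],'tr2.png',(240,60,350,250),4,extra=tray(460,-301,.02))
for s,b in (('wrist',None),('scene',None),('side',None)):
    st,p=snap(s,'tmp_%s.png'%s)
    print(s,boxes('tray',p),[onz(p,st,x[1:],7)[:2].round() for x in boxes('tray',p)[:1]])
    if s!='wrist': packov(p,st,[],'tr2%s.png'%s,(130,220,250,320) if s=='scene' else (350,140,450,200),5,extra=tray(460,-301,.02))
```

```text
[ 463.1274135  -277.31239359  180.52651209] [-0.48484688 -0.51054571  0.51303326  0.49098213] [ 0.004 -0.008 -0.003 -0.003 -0.003 -0.001] [ 463.27498811 -277.39108569  180.80828109]
wrist [(0.86, 290, 145)] [array([ 433., -303.])]
scene [(0.62, 187, 273)] [array([ 473., -307.])]
side [(0.87, 404, 167), (0.47, 306, 169)] [array([ 452., -304.])]
```

View pics/tr2.png

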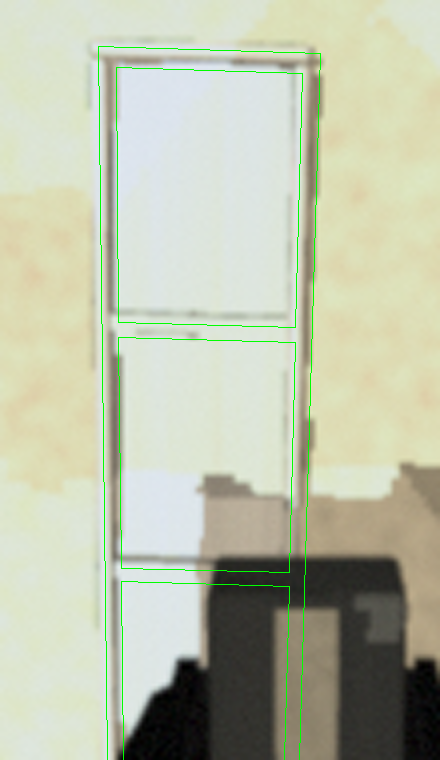

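View pics/tr2side.png

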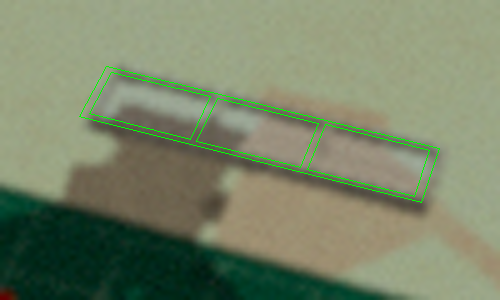

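View pics/tr2scene.png

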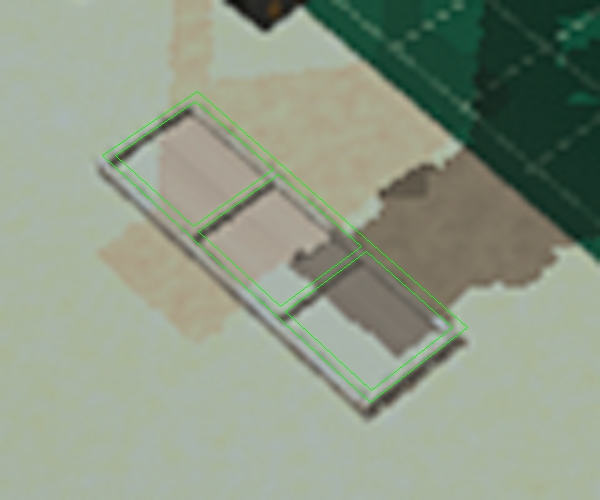

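Run:
```python
from tags import *
st=bot.read_state(); print(st['tcp_pos'],rel(st,(402,-306.6,70),1.60))
```

```text
[ 463.22390861 -278.74750199  181.05765007] ('yaw 1.617', 'turn', array([-0.008,  0.017,  0.003]), 'shift', array([-0.0253,  0.1115,  0.0616]))
```

Emit:
{"method": "servo_tool", "body": {"moves": [[-0.004,0.01,0,-0.01,0,0.03,10],[-0.008,0.017,0.003,-0.0253,0.03,0.0616,10],[-0.008,0.017,0.003,-0.0253,0.07,0.0616,10],[-0.008,0.017,0.003,-0.0253,0.1,0.0616,10],[-0.008,0.017,0.003,-0.0253,0.1115,0.0616,10]]}}

```text
time: 30.7
tcp_pos: [399.9, -305.1, 66.6]
tool_rot: [-0.491, -0.507, 0.507, 0.495]
contact_force: [0.1, -0.2, -1.3]
finger_gap: 25.2
```

Emit:
{"method": "servo_tool", "body": {"moves": [[0,0,0,0,0,0,10],[0,0,0,0,0,0,10]]}}

```text
time: 30.9
tcp_pos: [400.3, -305.4, 67.3]
tool_rot: [-0.491, -0.507, 0.507, 0.495]
contact_force: [0.9, 0.8, 0.9]
finger_gap: 25.7
```

Run:
```python
from tags import *
st,p=snap('wrist','w25.png'); print(st['tcp_pos'],rel(st,(402,-306.6,35),1.60))
```

```text
[ 400.33101991 -305.37131589   67.28071212] ('yaw 1.600', 'turn', array([-0.004, -0.   ,  0.004]), 'shift', array([-0.0014,  0.0323, -0.0018]))
```

View pics/w25.png

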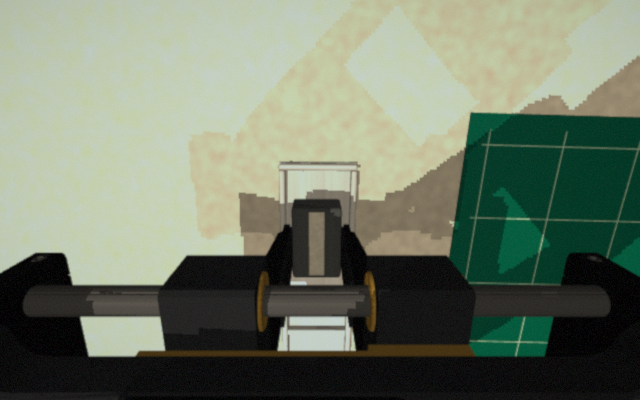

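Emit:
{"method": "servo_tool", "body": {"moves": [[-0.004,0,0.004,-0.001,0.01,-0.001,10],[-0.004,0,0.004,-0.001,0.02,-0.0018,10],[-0.004,0,0.004,-0.001,0.027,-0.0018,10],[-0.004,0,0.004,-0.001,0.0325,-0.0018,10],[-0.004,0,0.004,-0.001,0.0325,-0.0018,10]]}}

```text
time: 31.45
tcp_pos: [401.9, -306.0, 34.3]
tool_rot: [-0.493, -0.507, 0.507, 0.493]
contact_force: [-0.4, 0.9, -0.3]
finger_gap: 25.4
```

Emit:
{"method": "servo_tool", "body": {"moves": [[0,0,0,0,0,0,10],[0,0,0,0,0,0,10]]}}

```text
time: 31.65
tcp_pos: [401.9, -306.0, 34.3]
tool_rot: [-0.493, -0.507, 0.507, 0.493]
contact_force: [0.2, 0.3, -1.2]
finger_gap: 25.7
```

Release, lift, check.

Emit:
{"method": "servo_tool", "body": {"moves": [[0,0,0,0,0.0005,0,40],[0,0,0,0,0.0005,0,45],[0,0,0,0,0.0005,0,50],[0,0,0,0,0.0005,0,50],[0,0,0,0,0,0,50]]}}

```text
time: 32.15
tcp_pos: [402.0, -306.0, 34.4]
tool_rot: [-0.493, -0.507, 0.507, 0.493]
contact_force: [-0.9, -0.0, 0.9]
finger_gap: 47.4
```

Emit:
{"method": "servo_tool", "body": {"moves": [[0,0,0,0,-0.03,0,52],[0,0,0,0,-0.07,0,52],[0,0,0,0,-0.11,0,52],[0,0,0,0,-0.15,0,52],[0,0,0,0,-0.18,0,52]]}}

```text
time: 32.65
tcp_pos: [402.4, -306.5, 217.5]
tool_rot: [-0.494, -0.507, 0.507, 0.492]
contact_force: [0.7, -0.2, 0.3]
finger_gap: 49.3
```

Run:
```python
from tags import *
st,p=snap('wrist','w26.png'); print(st['tcp_pos'],st['time'],rel(st,(454,79,215),1.97))
packov(p,st,[(399,-305.8,.03)],'tr3.png',(230,60,430,260),3,z0=4,extra=tray(460,-304,.03))
```

```text
[ 402.43272162 -306.49618147  217.54559393] 32.65 ('yaw 1.600', 'turn', array([ 0.002, -0.37 , -0.003]), 'shift', array([ 0.3838,  0.0018, -0.0627]))
```

View pics/tr3.png

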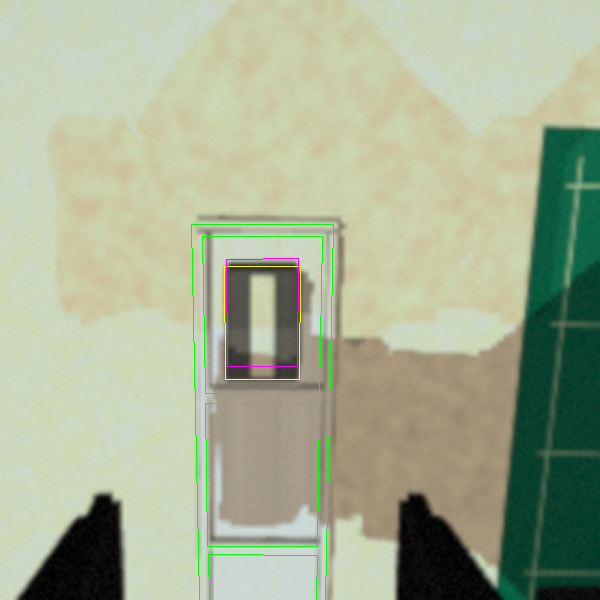

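Emit:
{"method": "servo_tool", "body": {"moves": [[0,-0.08,0,0.048,0,-0.008,52],[0,-0.16,0,0.096,0,-0.016,52],[0,-0.24,0,0.144,0,-0.024,52],[0,-0.32,0,0.192,0,-0.032,52],[0,-0.37,0,0.24,0,-0.04,52]]}}

```text
time: 33.2
tcp_pos: [437.1, -65.4, 221.3]
tool_rot: [-0.395, -0.589, 0.59, 0.386]
contact_force: [1.7, -0.4, 0.5]
finger_gap: 49.6
```

Run:
```python
from tags import *
st=bot.read_state(); print(st['tcp_pos'],rel(st,(454,79,140),1.97))
```

```text
[437.12318771 -65.39093115 221.32062741] ('yaw 1.972', 'turn', array([ 0.005,  0.002, -0.011]), 'shift', array([ 0.1273,  0.0803, -0.0715]))
```

Emit:
{"method": "servo_tool", "body": {"moves": [[0,0,0,0.04,0,-0.022,52],[0.005,0.002,-0.005,0.08,0.02,-0.044,52],[0.005,0.002,-0.011,0.1273,0.05,-0.0715,52],[0.005,0.002,-0.011,0.1273,0.08,-0.0715,52],[0.005,0.002,-0.011,0.1273,0.0803,-0.0715,52]]}}

```text
time: 33.7
tcp_pos: [450.2, 80.5, 134.7]
tool_rot: [-0.387, -0.588, 0.592, 0.393]
contact_force: [-0.4, -0.1, 0.3]
finger_gap: 49.5
```

Emit:
{"method": "servo_tool", "body": {"moves": [[0,0,0,0,0,0,52],[0,0,0,0,0,0,52]]}}

```text
time: 33.9
tcp_pos: [450.6, 79.9, 135.6]
tool_rot: [-0.388, -0.588, 0.592, 0.393]
contact_force: [-0.1, 0.4, 0.3]
finger_gap: 49.2
```

Run:
```python
from tags import *
st,p=snap('wrist','w27.png'); print(st['tcp_pos'],st['finger_gap'],rel(st,(454,79,24),1.97))
for t in tags(p,st):
    if max(t[5])<140: print(t)
packov(p,st,[(454,79,.40),(544.5,85,-.45)],'pov27.png',(140,0,540,290),2)
```

```text
[450.56164333  79.85465875 135.60225463] 49.17497729579237 ('yaw 1.972', 'turn', array([-0.009,  0.002,  0.003]), 'shift', array([-0.0025,  0.1116, -0.0038]))
([312.0, 188.0], [448.0, 76.0999984741211], 22.3, 7.5, np.float64(0.401), [97.0, 95.0, 87.0])
([576.0, 222.0], [387.20001220703125, 294.29998779296875], 7.9, 5.4, np.float64(0.14), [113.5, 107.5, 87.5])
([539.0, 232.0], [408.0, 270.79998779296875], 41.1, 15.3, np.float64(-1.054), [139.0, 131.0, 108.0])
([290.0, 281.0], [534.5999755859375, 90.69999694824219], 13.4, 7.7, np.float64(-0.417), [69.0, 67.5, 60.5])
```

View pics/pov27.png

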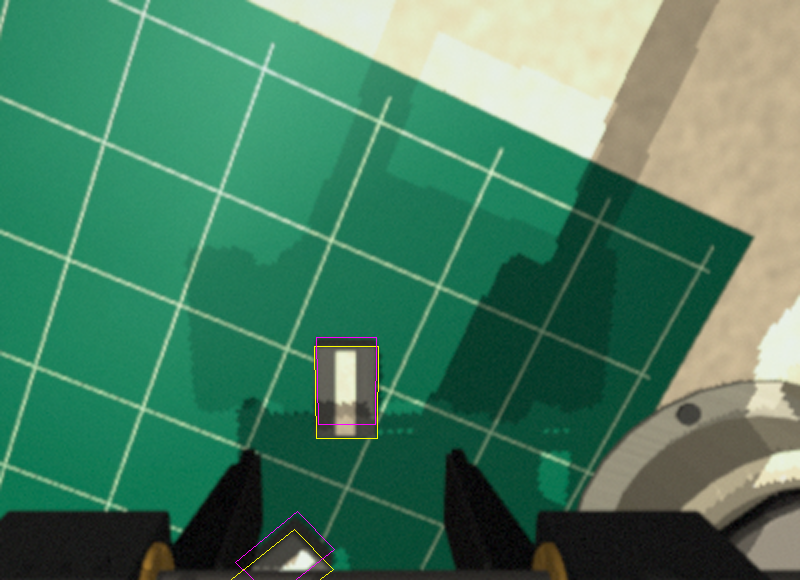

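Emit:
{"method": "servo_tool", "body": {"moves": [[-0.004,0,0.003,-0.002,0.03,-0.002,52],[-0.009,0.002,0.003,-0.0025,0.06,-0.0038,52],[-0.009,0.002,0.003,-0.0025,0.09,-0.0038,52],[-0.009,0.002,0.003,-0.0025,0.11,-0.0038,52],[-0.009,0.002,0.003,-0.0025,0.1115,-0.0038,52]]}}

```text
time: 34.45
tcp_pos: [453.5, 77.8, 23.4]
tool_rot: [-0.391, -0.589, 0.589, 0.392]
contact_force: [-0.2, 0.2, 0.2]
finger_gap: 49.1
```

Emit:
{"method": "servo_tool", "body": {"moves": [[0,0,0,0,0,0,52]]}}

```text
time: 34.55
tcp_pos: [454.7, 77.3, 24.7]
tool_rot: [0.392, 0.589, -0.589, -0.392]
contact_force: [0.4, 0.2, -0.2]
finger_gap: 49.7
```

Run:
```python
from tags import *
st=bot.read_state(); print(st['tcp_pos'],rel(st,(454,79,25),1.97))
```

```text
[454.71578507  77.27729053  24.70338097] ('yaw 1.967', 'turn', array([ 0.   , -0.003, -0.   ]), 'shift', array([ 0.0019, -0.0003, -0.    ]))
```

Emit:
{"method": "servo_tool", "body": {"moves": [[0,0,0,0.0015,0,0,10],[0,0,0,0.0015,0,0,10],[0,0,0,0.0015,0,0,10],[0,0,0,0.0015,0,0,10],[0,0,0,0.0015,0,0,10]]}}

```text
time: 35.05
tcp_pos: [454.9, 78.7, 25.7]
tool_rot: [0.392, 0.589, -0.588, -0.391]
contact_force: [-2.2, -1.3, 5.1]
finger_gap: 25.7
```

Emit:
{"method": "servo_tool", "body": {"moves": [[0,0,0,0,-0.03,0,10],[0,0,0,0,-0.07,0,10],[0,0,0,0,-0.11,0,10],[0,0,0,0,-0.15,0,10],[0,0,0,0,-0.15,0,10]]}}

```text
time: 35.55
tcp_pos: [458.2, 79.0, 182.4]
tool_rot: [0.396, 0.592, -0.586, -0.388]
contact_force: [0.8, -1.1, -0.5]
finger_gap: 25.4
```

Run:
```python
from tags import *
st=bot.read_state(); print(st['tcp_pos'],st['finger_gap'],rel(st,(457,-302,160),1.59))
```

```text
[458.2386283   79.03119088 182.38445681] 25.379946203988183 ('yaw 1.967', 'turn', array([ 0.014,  0.377, -0.002]), 'shift', array([-0.3509,  0.0221,  0.1486]))
```

Emit:
{"method": "servo_tool", "body": {"moves": [[0.003,0.08,0,-0.044,0,0.0185,10],[0.006,0.16,0,-0.088,0,0.037,10],[0.009,0.24,0,-0.132,0,0.056,10],[0.012,0.32,0,-0.175,0,0.074,10],[0.014,0.377,0,-0.22,0,0.093,10]]}}

```text
time: 36.05
tcp_pos: [456.5, -161.2, 180.9]
tool_rot: [-0.496, -0.504, 0.505, 0.496]
contact_force: [1.0, 1.1, 0.1]
finger_gap: 25.5
```

Run:
```python
from tags import *
st=bot.read_state(); print(st['tcp_pos'],st['finger_gap'],rel(st,(457.5,-302.3,75),1.59))
```

```text
[ 456.50342717 -161.18985966  180.93084057] 25.50908647041752 ('yaw 1.588', 'turn', array([-0.001, -0.002, -0.001]), 'shift', array([-0.141 ,  0.1061,  0.0013]))
```

Emit:
{"method": "servo_tool", "body": {"moves": [[0,0,0,-0.045,0,0.001,10],[0,0,0,-0.09,0.01,0.001,10],[0,0,0,-0.13,0.04,0.001,10],[0,0,0,-0.141,0.08,0.001,10],[0,0,0,-0.141,0.106,0.001,10]]}}

```text
time: 36.55
tcp_pos: [455.9, -303.1, 71.1]
tool_rot: [-0.495, -0.503, 0.504, 0.498]
contact_force: [-0.3, -0.2, -0.7]
finger_gap: 25.8
```

Emit:
{"method": "servo_tool", "body": {"moves": [[0,0,0,0,0,0,10],[0,0,0,0,0,0,10]]}}

```text
time: 36.75
tcp_pos: [454.8, -302.3, 69.6]
tool_rot: [-0.494, -0.503, 0.504, 0.499]
contact_force: [0.2, -0.0, -0.2]
finger_gap: 25.9
```

Run:
```python
from tags import *
st,p=snap('wrist','w28.png'); print(st['tcp_pos'],st['finger_gap'],rel(st,(457.5,-302.3,30.5),1.59))
```

```text
[ 454.80585231 -302.32493071   69.56922469] 25.861455648438017 ('yaw 1.585', 'turn', array([-0.007, -0.005,  0.004]), 'shift', array([-0.0002,  0.039 , -0.003 ]))
```

View pics/w28.png

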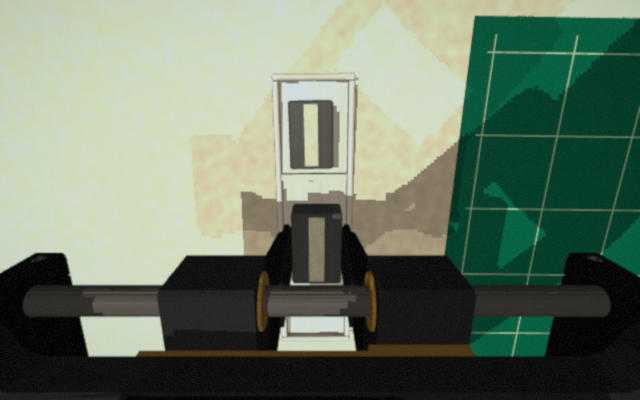

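Emit:
{"method": "servo_tool", "body": {"moves": [[-0.004,0,0.002,0,0.012,-0.0015,10],[-0.007,-0.005,0.004,0,0.024,-0.003,10],[-0.007,-0.005,0.004,0,0.034,-0.003,10],[-0.007,-0.005,0.004,0,0.0385,-0.003,10],[-0.007,-0.005,0.004,0,0.0385,-0.003,10]]}}

```text
time: 37.3
tcp_pos: [458.2, -302.3, 31.7]
tool_rot: [-0.496, -0.505, 0.505, 0.495]
contact_force: [-0.6, -0.8, -1.1]
finger_gap: 25.9
```

Emit:
{"method": "servo_tool", "body": {"moves": [[0,0,0,0,0,0,10],[0,0,0,0,0,0,10]]}}

```text
time: 37.5
tcp_pos: [458.3, -302.4, 31.9]
tool_rot: [-0.496, -0.505, 0.505, 0.494]
contact_force: [0.4, 0.1, -1.1]
finger_gap: 26.0
```

Emit:
{"method": "servo_tool", "body": {"moves": [[0,0,0,0,0.0015,0,10],[0,0,0,0,0.002,0,30],[0,0,0,0,0.002,0,45],[0,0,0,0,0.0015,0,50],[0,0,0,0,0,0,50]]}}

```text
time: 38.0
tcp_pos: [458.3, -302.4, 32.0]
tool_rot: [-0.496, -0.505, 0.505, 0.494]
contact_force: [0.1, -0.1, -1.0]
finger_gap: 45.4
```

Emit:
{"method": "servo_tool", "body": {"moves": [[0,0,0,0,-0.03,0,52],[0,0,0,0,-0.07,0,52],[0,0,0,0,-0.11,0,52],[0,0,0,0,-0.15,0,52],[0,0,0,0,-0.18,0,52]]}}

```text
time: 38.5
tcp_pos: [458.7, -302.6, 215.4]
tool_rot: [0.497, 0.505, -0.505, -0.493]
contact_force: [-0.3, -0.1, 0.2]
finger_gap: 49.5
```

Run:
```python
from tags import *
st,p=snap('wrist','w29.png'); print(st['tcp_pos'],st['time'],rel(st,(544.5,85,210),1.12))
```

```text
[ 458.68574713 -302.59453154  215.422499  ] 38.5 ('yaw 1.590', 'turn', array([ 0.005,  0.47 , -0.003]), 'shift', array([ 0.3859,  0.0043, -0.0934]))
```

View pics/w29.png

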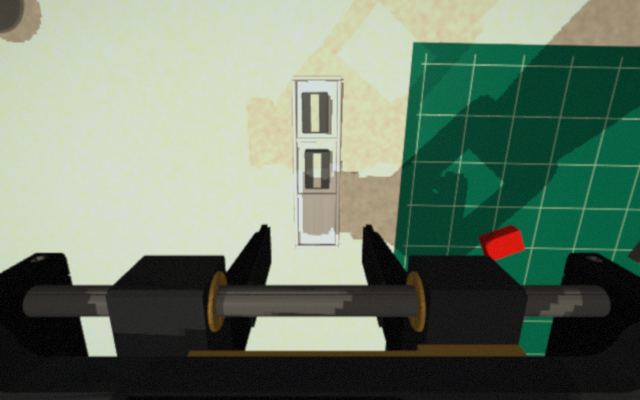

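Emit:
{"method": "servo_tool", "body": {"moves": [[0,0.1,0,0.047,0,-0.0115,52],[0,0.2,0,0.094,0,-0.023,52],[0,0.3,0,0.141,0,-0.034,52],[0,0.4,0,0.188,0,-0.0455,52],[0,0.47,0,0.235,0,-0.057,52]]}}

```text
time: 39.05
tcp_pos: [513.1, -66.3, 219.6]
tool_rot: [0.604, 0.376, -0.373, -0.595]
contact_force: [0.6, -0.3, 0.4]
finger_gap: 49.5
```

Run:
```python
from tags import *
st,p=snap('wrist','w30.png'); print(st['tcp_pos'],rel(st,(544.5,85,140),1.12))
for t in tags(p,st):
    if max(t[5])<140: print(t)
packov(p,st,[(544.5,85,-.45)],'pov30.png',(0,0,640,400),1)
```

```text
[513.08093503 -66.28559336 219.60145131] ('yaw 1.117', 'turn', array([ 0.014, -0.003, -0.003]), 'shift', array([0.15  , 0.0786, 0.0392]))
([626.0, 5.0], [500.6000061035156, 259.79998779296875], 33.4, 8.5, np.float64(0.801), [82.0, 79.0, 65.0])
([465.0, 122.0], [537.2000122070312, 90.5], 15.8, 8.1, np.float64(-0.331), [94.0, 91.5, 80.0])
([66.0, 170.0], [398.79998779296875, -308.8999938964844], 37.2, 9.5, np.float64(0.022), [110.0, 108.0, 98.0])
([571.0, 207.0], [675.5999755859375, 165.5], 45.8, 21.0, np.float64(-0.372), [85.0, 114.0, 90.0])
([101.0, 216.0], [457.6000061035156, -305.3999938964844], 36.5, 9.3, np.float64(0.023), [110.0, 109.0, 99.0])
([554.0, 282.0], [759.2999877929688, 125.4000015258789], 18.9, 9.3, np.float64(1.119), [22.0, 53.5, 47.5])
([98.0, 336.0], [587.5, -405.8999938964844], 57.3, 36.1, np.float64(-0.461), [29.0, 29.0, 28.5])
([262.0, 336.0], [677.0999755859375, -221.39999389648438], 49.1, 45.6, np.float64(-0.451), [69.0, 65.5, 33.0])
([297.0, 334.0], [693.5999755859375, -180.6999969482422], 51.3, 49.1, np.float64(1.12), [53.0, 63.0, 44.0])
([535.0, 335.0], [823.2000122070312, 84.5], 57.0, 35.4, np.float64(-0.441), [32.0, 32.0, 26.5])
([382.0, 348.0], [758.9000244140625, -94.5], 16.5, 7.6, np.float64(1.12), [22.5, 69.0, 30.5])
```

View pics/pov30.png

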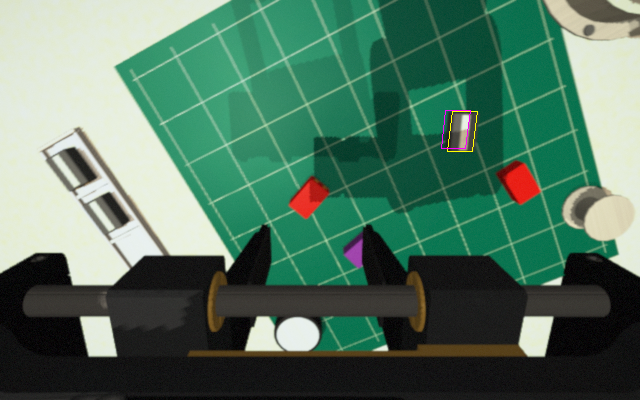

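Emit:
{"method": "servo_tool", "body": {"moves": [[0.005,0,0,0.045,0,0.012,52],[0.01,0,0,0.09,0.01,0.024,52],[0.014,-0.003,-0.003,0.135,0.04,0.036,52],[0.014,-0.003,-0.003,0.15,0.07,0.0392,52],[0.014,-0.003,-0.003,0.15,0.0786,0.0392,52]]}}

```text
time: 39.6
tcp_pos: [542.6, 93.7, 136.4]
tool_rot: [-0.595, -0.377, 0.379, 0.6]
contact_force: [-0.2, -0.1, -1.1]
finger_gap: 49.4
```

Emit:
{"method": "servo_tool", "body": {"moves": [[0,0,0,0,0,0,52],[0,0,0,0,0,0,52]]}}

```text
time: 39.8
tcp_pos: [542.5, 92.8, 136.7]
tool_rot: [-0.595, -0.376, 0.379, 0.6]
contact_force: [-0.1, 0.4, -0.3]
finger_gap: 49.5
```

Run:
```python
from tags import *
st,p=snap('wrist','w31.png'); print(st['tcp_pos'],st['finger_gap'],rel(st,(544.5,85,24),1.12))
for t in tags(p,st):
    if max(t[5])<140: print(t)
packov(p,st,[(544.5,85,-.45)],'pov31.png',(140,0,540,290),2)
```

```text
[542.5285317   92.80224548 136.69178362] 49.51734743835241 ('yaw 1.127', 'turn', array([-0.008,  0.007,  0.001]), 'shift', array([-0.0063,  0.1126, -0.006 ]))
([25.0, 14.0], [330.29998779296875, -40.20000076293945], 65.6, 22.8, np.float64(-1.57), [27.0, 122.0, 87.0])
([517.0, 60.0], [513.7999877929688, 274.0], 33.6, 7.7, np.float64(1.127), [122.0, 116.0, 100.0])
([535.0, 335.0], [757.5999755859375, 219.8000030517578], 42.4, 27.1, np.float64(-0.448), [30.0, 31.0, 27.0])
```

View pics/pov31.png

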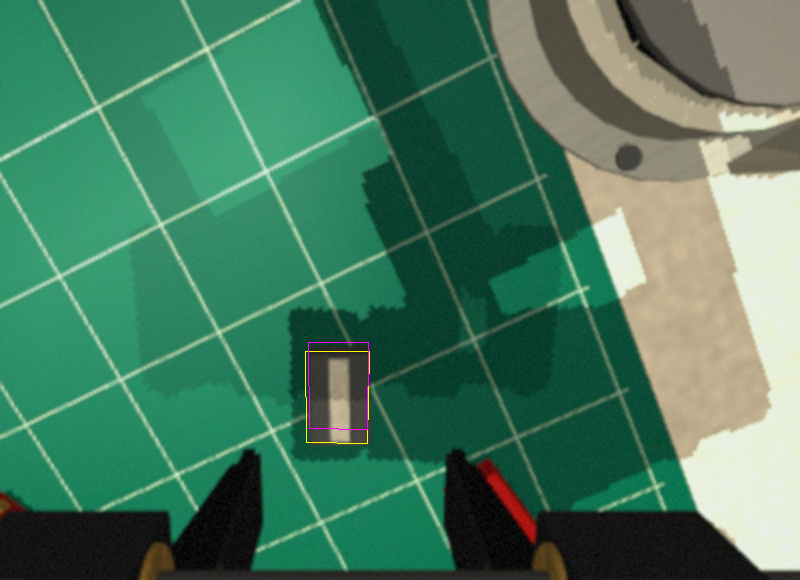

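Emit:
{"method": "servo_tool", "body": {"moves": [[-0.004,0.003,0,-0.003,0.02,-0.003,52],[-0.008,0.007,0.001,-0.0063,0.05,-0.006,52],[-0.008,0.007,0.001,-0.0063,0.085,-0.006,52],[-0.008,0.007,0.001,-0.0063,0.11,-0.006,52],[-0.008,0.007,0.001,-0.0063,0.1115,-0.006,52]]}}

```text
time: 40.35
tcp_pos: [543.5, 83.6, 24.0]
tool_rot: [-0.599, -0.374, 0.376, 0.6]
contact_force: [-0.1, 0.4, 0.3]
finger_gap: 49.3
```

Emit:
{"method": "servo_tool", "body": {"moves": [[0,0,0,0,0,0,52]]}}

```text
time: 40.45
tcp_pos: [544.7, 82.9, 25.6]
tool_rot: [-0.6, -0.374, 0.375, 0.6]
contact_force: [0.2, 0.5, -0.3]
finger_gap: 49.4
```

Run:
```python
from tags import *
st=bot.read_state(); print(st['tcp_pos'],rel(st,(544.5,85,25),1.12))
```

```text
[544.73285084  82.8806246   25.62258297] ('yaw 1.116', 'turn', array([-0.   , -0.004, -0.   ]), 'shift', array([0.0018, 0.0006, 0.0011]))
```

Emit:
{"method": "servo_tool", "body": {"moves": [[0,0,0,0.0015,0.0006,0.001,10],[0,0,0,0.0015,0.0006,0.001,10],[0,0,0,0.0015,0.0006,0.001,10],[0,0,0,0.0015,0.0006,0.001,10],[0,0,0,0.0015,0.0006,0.001,10]]}}

```text
time: 40.95
tcp_pos: [545.4, 84.8, 26.3]
tool_rot: [0.6, 0.375, -0.374, -0.6]
contact_force: [-0.1, 0.4, 6.4]
finger_gap: 25.3
```

Emit:
{"method": "servo_tool", "body": {"moves": [[0,0,0,0,-0.03,0,10],[0,0,0,0,-0.07,0,10],[0,0,0,0,-0.11,0,10],[0,0,0,0,-0.15,0,10],[0,0,0,0,-0.15,0,10]]}}

```text
time: 41.45
tcp_pos: [548.9, 85.1, 183.5]
tool_rot: [0.602, 0.379, -0.37, -0.597]
contact_force: [0.4, 0.4, 0.5]
finger_gap: 25.5
```

Run:
```python
from tags import *
st=bot.read_state(); print(st['tcp_pos'],st['finger_gap'],rel(st,(518,-300.5,180),1.59))
```

```text
[548.92877976  85.10186256 183.48743514] 25.524127403843806 ('yaw 1.117', 'turn', array([ 0.013, -0.473,  0.004]), 'shift', array([-0.3601,  0.0028, -0.1413]))
```

Emit:
{"method": "servo_tool", "body": {"moves": [[0.003,-0.1,0,-0.044,0,-0.0173,10],[0.006,-0.2,0,-0.088,0,-0.0346,10],[0.009,-0.3,0,-0.132,0,-0.052,10],[0.012,-0.4,0.002,-0.176,0,-0.069,10],[0.013,-0.473,0.004,-0.22,0,-0.086,10]]}}

```text
time: 41.95
tcp_pos: [528.7, -151.8, 181.7]
tool_rot: [-0.494, -0.505, 0.506, 0.495]
contact_force: [1.4, 0.6, -0.3]
finger_gap: 26.0
```

Run:
```python
from tags import *
st=bot.read_state(); print(st['tcp_pos'],st['finger_gap'],rel(st,(519,-300.8,75),1.59))
```

```text
[ 528.66199786 -151.78795472  181.70875564] 26.030458282019083 ('yaw 1.593', 'turn', array([-0.001,  0.003,  0.   ]), 'shift', array([-0.1488,  0.1067,  0.0129]))
```

Emit:
{"method": "servo_tool", "body": {"moves": [[0,0.003,0,-0.048,0,0.004,10],[0,0.003,0,-0.096,0.01,0.008,10],[0,0.003,0,-0.14,0.04,0.0129,10],[0,0.003,0,-0.1488,0.08,0.0129,10],[0,0.003,0,-0.1488,0.104,0.0129,10]]}}

```text
time: 42.45
tcp_pos: [516.5, -301.7, 73.1]
tool_rot: [-0.494, -0.503, 0.505, 0.498]
contact_force: [-0.2, 1.0, -1.8]
finger_gap: 26.0
```

Emit:
{"method": "servo_tool", "body": {"moves": [[0,0,0,0,0,0,10],[0,0,0,0,0,0,10]]}}

```text
time: 42.65
tcp_pos: [515.3, -301.0, 71.3]
tool_rot: [-0.492, -0.503, 0.505, 0.499]
contact_force: [-0.1, -0.3, 0.9]
finger_gap: 25.7
```

Run:
```python
from tags import *
st,p=snap('wrist','w32.png'); print(st['tcp_pos'],st['finger_gap'],rel(st,(519,-300.8,31),1.59))
```

```text
[ 515.2888159  -301.03315745   71.34964398] 25.654639938790822 ('yaw 1.587', 'turn', array([-0.009, -0.003,  0.005]), 'shift', array([-0.    ,  0.0403, -0.0041]))
```

View pics/w32.png

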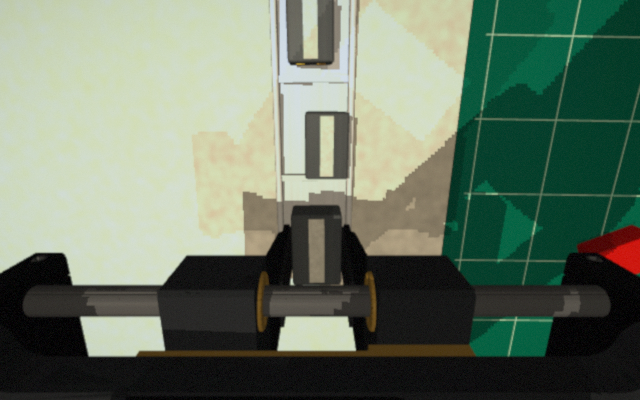

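Emit:
{"method": "servo_tool", "body": {"moves": [[-0.004,0,0.002,0,0.012,-0.002,10],[-0.009,-0.003,0.005,0,0.024,-0.0041,10],[-0.009,-0.003,0.005,0,0.034,-0.0041,10],[-0.009,-0.003,0.005,0,0.0395,-0.0041,10],[-0.009,-0.003,0.005,0,0.0395,-0.0041,10]]}}

```text
time: 43.2
tcp_pos: [519.6, -300.7, 32.3]
tool_rot: [0.495, 0.505, -0.505, -0.495]
contact_force: [-0.1, -0.1, -1.3]
finger_gap: 25.4
```

Emit:
{"method": "servo_tool", "body": {"moves": [[0,0,0,0,0,0,10],[0,0,0,0,0,0,10]]}}

```text
time: 43.4
tcp_pos: [519.8, -300.8, 32.5]
tool_rot: [0.495, 0.505, -0.505, -0.495]
contact_force: [-0.4, -0.1, -1.3]
finger_gap: 25.9
```

Emit:
{"method": "servo_tool", "body": {"moves": [[0,0,0,0,0.0015,0.001,10],[0,0,0,0,0.002,0.001,30],[0,0,0,0,0.002,0.001,45],[0,0,0,0,0.0015,0.001,50],[0,0,0,0,0,0,50]]}}

```text
time: 43.9
tcp_pos: [519.7, -300.8, 32.5]
tool_rot: [0.495, 0.505, -0.505, -0.495]
contact_force: [-0.8, -0.0, -0.1]
finger_gap: 45.4
```

Emit:
{"method": "servo_tool", "body": {"moves": [[0,0,0,0,-0.03,0,52],[0,0,0,0,-0.07,0,52],[0,0,0,0,-0.11,0,52],[0,0,0,0,-0.15,0,52],[0,0,0,0,-0.15,0,52]]}}

```text
time: 44.4
tcp_pos: [523.0, -303.1, 190.9]
tool_rot: [0.5, 0.506, -0.504, -0.49]
contact_force: [0.3, -0.6, 0.6]
finger_gap: 49.4
```

Run:
```python
from tags import *
st,p=snap('wrist','w33.png'); print(st['tcp_pos'],st['time'])
packov(p,st,[],'pov33.png',(260,20,380,240),4,extra=tray(457,-302.5,.02)[:0])
for t in tags(p,st,22):
    if max(t[5])<140: print(t)
snap('scene','sc33.png')
a=cv2.imread('pics/sc33.png'); cv2.imwrite('pics/sc33c.png',cv2.resize(a[220:320,130:250],None,fx=6,fy=6,interpolation=cv2.INTER_CUBIC))
```

```text
[ 522.97914757 -303.05881376  190.93962651] 44.4
([317.0, 36.0], [398.79998779296875, -305.8999938964844], 35.0, 7.7, np.float64(0.024), [102.0, 101.0, 92.0])
([327.0, 116.0], [466.70001220703125, -294.8999938964844], 34.4, 7.5, np.float64(0.033), [93.0, 92.0, 83.0])
([320.0, 166.0], [513.9000244140625, -301.0], 23.6, 7.8, np.float64(0.022), [89.0, 88.0, 79.0])
([396.0, 253.0], [604.2999877929688, -219.89999389648438], 17.1, 4.8, np.float64(0.64), [24.0, 79.0, 58.0])
([98.0, 336.0], [716.9000244140625, -548.0], 52.0, 32.4, np.float64(0.02), [36.5, 37.0, 34.5])
```

View pics/pov33.png

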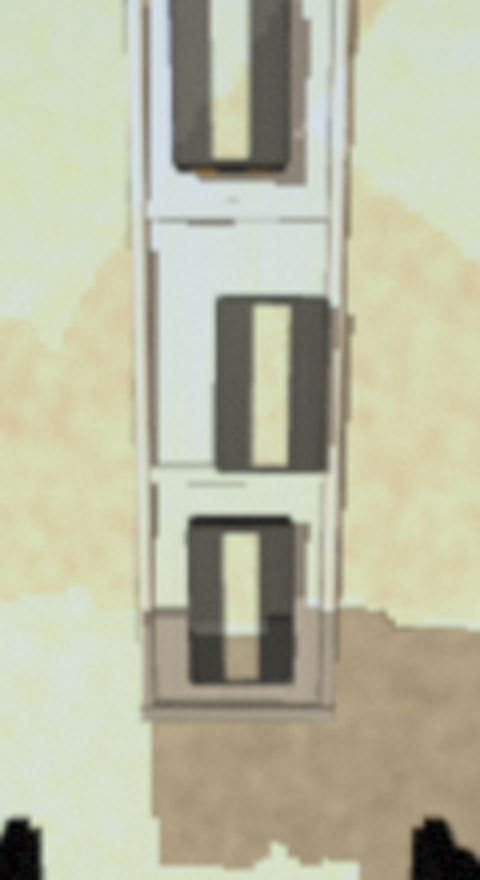

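View pics/sc33c.png

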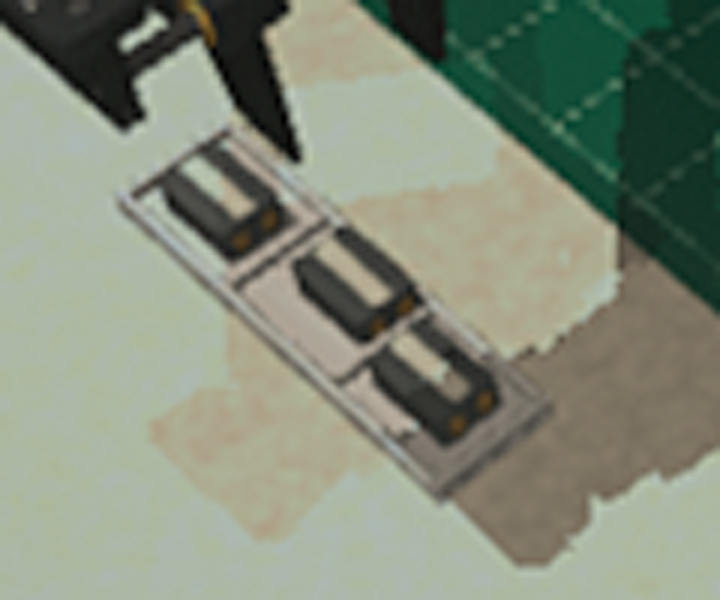

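Run:
```python
from tags import *
st,p=snap('side','si34.png')
packov(p,st,[],'si34c.png',(350,140,450,200),7)
st,p=snap('wrist','w34.png'); print(st['tcp_pos'])
packov(p,st,[(466.7,-294.9,.025),(398.8,-305.9,.024),(519,-301,.02)],'pov34.png',(260,20,380,240),4,z0=4)
```

```text
[ 519.39980525 -300.59031276  182.33011926]
```

View pics/pov34.png

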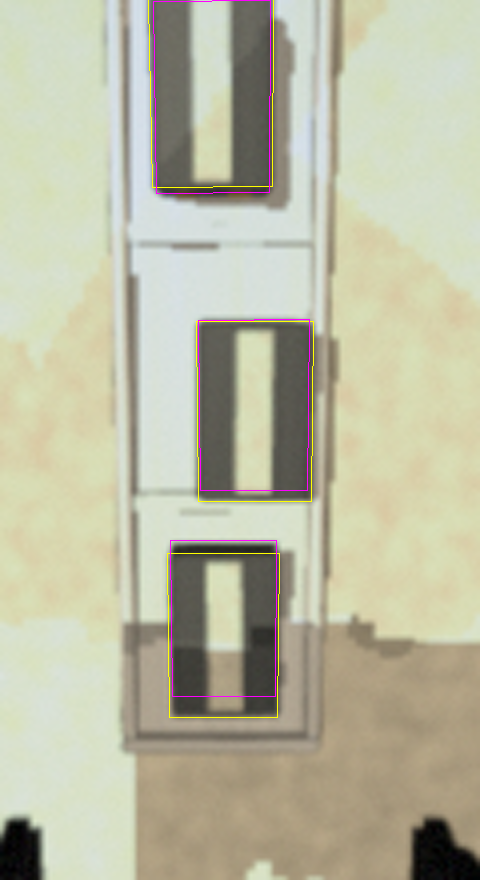

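View pics/si34c.png

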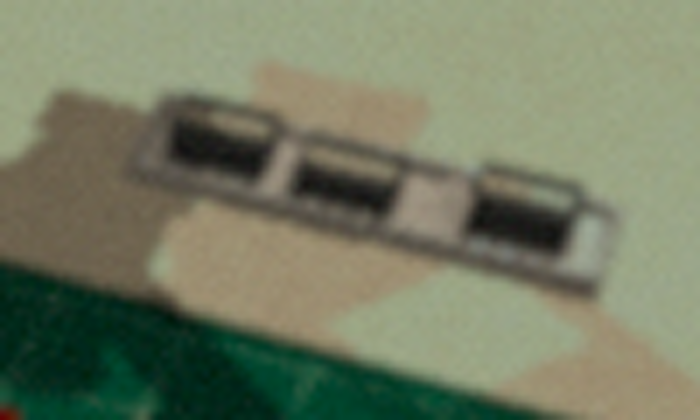

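Run:
```python
from tags import *
st=bot.read_state(); print(rel(st,(466.5,-295,75),1.595))
```

```text
('yaw 1.591', 'turn', array([-0.001, -0.004,  0.001]), 'shift', array([0.0062, 0.1061, 0.0522]))
```

Emit:
{"method": "servo_tool", "body": {"moves": [[0,-0.004,0,0.003,0,0.026,52],[0,-0.004,0,0.0062,0.02,0.0522,52],[0,-0.004,0,0.0062,0.06,0.0522,52],[0,-0.004,0,0.0062,0.1,0.0522,52],[0,-0.004,0,0.0062,0.105,0.0522,52]]}}

```text
time: 45.1
tcp_pos: [461.7, -291.4, 68.6]
tool_rot: [-0.489, -0.505, 0.506, 0.5]
contact_force: [-0.3, 1.3, -0.9]
finger_gap: 49.6
```

Emit:
{"method": "servo_tool", "body": {"moves": [[0,0,0,0,0,0,52],[0,0,0,0,0,0,52]]}}

```text
time: 45.3
tcp_pos: [461.5, -291.2, 68.4]
tool_rot: [-0.488, -0.505, 0.506, 0.5]
contact_force: [0.4, -0.4, 0.5]
finger_gap: 49.2
```

Run:
```python
from tags import *
st,p=snap('wrist','w35.png'); print(st['tcp_pos'],st['finger_gap'],rel(st,(466.5,-295,31),1.595))
packov(p,st,[(466.7,-294.9,.025)],'pov35.png',(200,100,440,280),3,z0=4)
```

```text
[ 461.4622208  -291.16145365   68.42968906] 49.2164970653112 ('yaw 1.594', 'turn', array([-0.013, -0.001,  0.011]), 'shift', array([-0.0044,  0.0373, -0.0054]))
```

View pics/pov35.png

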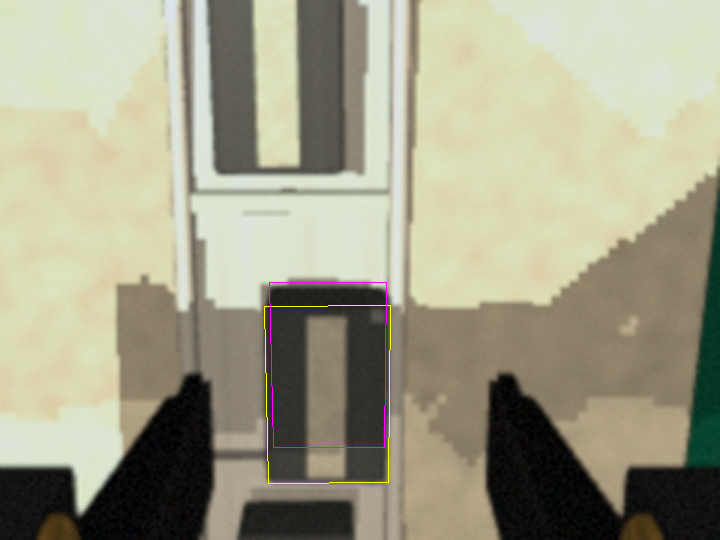

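Emit:
{"method": "servo_tool", "body": {"moves": [[-0.006,0,0.005,-0.002,0.01,-0.003,52],[-0.013,0,0.011,-0.0044,0.02,-0.0054,52],[-0.013,0,0.011,-0.0044,0.03,-0.0054,52],[-0.013,0,0.011,-0.0044,0.0365,-0.0054,52],[-0.013,0,0.011,-0.0044,0.0365,-0.0054,52]]}}

```text
time: 45.85
tcp_pos: [466.4, -294.9, 31.2]
tool_rot: [0.494, 0.506, -0.506, -0.494]
contact_force: [-0.6, -0.0, 0.9]
finger_gap: 49.4
```

Emit:
{"method": "servo_tool", "body": {"moves": [[0,0,0,0,0,0,52],[0,0,0,0,0,0,52]]}}

```text
time: 46.05
tcp_pos: [466.4, -294.9, 31.2]
tool_rot: [0.494, 0.506, -0.506, -0.494]
contact_force: [0.1, 0.1, 1.3]
finger_gap: 49.4
```

Emit:
{"method": "servo_tool", "body": {"moves": [[0,0,0,0,0,0,10],[0,0,0,0,0,0,10],[0,0,0,0,0,0,10],[0,0,0,0,0,0,10],[0,0,0,0,0,0,10]]}}

```text
time: 46.55
tcp_pos: [466.5, -295.2, 31.5]
tool_rot: [-0.494, -0.506, 0.506, 0.494]
contact_force: [0.1, -1.3, 0.2]
finger_gap: 26.0
```

Emit:
{"method": "servo_tool", "body": {"moves": [[0,0,0,0,-0.004,0,10],[0,0,0,0,-0.004,0,10],[0,0,0,-0.004,-0.004,0.004,10],[0,0,0,-0.0075,-0.003,0.008,10],[0,0,0,-0.0075,0,0.008,10]]}}

```text
time: 47.05
tcp_pos: [458.3, -303.3, 31.4]
tool_rot: [-0.494, -0.506, 0.506, 0.494]
contact_force: [0.3, 1.2, 5.2]
finger_gap: 25.6
```

Emit:
{"method": "servo_tool", "body": {"moves": [[0,0,0,0,0,0,10],[0,0,0,0,0,0,10]]}}

```text
time: 47.25
tcp_pos: [458.2, -303.5, 31.4]
tool_rot: [-0.494, -0.506, 0.506, 0.494]
contact_force: [-1.2, -0.9, 0.9]
finger_gap: 26.1
```

Emit:
{"method": "servo_tool", "body": {"moves": [[0,0,0,0,0,0,30],[0,0,0,0,0,0,45],[0,0,0,0,0,0,50],[0,0,0,0,0,0,50],[0,0,0,0,0,0,50]]}}

```text
time: 47.75
tcp_pos: [458.2, -303.4, 31.4]
tool_rot: [-0.494, -0.506, 0.506, 0.494]
contact_force: [-0.5, 0.2, 0.4]
finger_gap: 47.1
```

Emit:
{"method": "servo_tool", "body": {"moves": [[0,0,0,0,-0.03,0,52],[0,0,0,0,-0.07,0,52],[0,0,0,0,-0.11,0,52],[0,0,0,0.03,-0.15,0,52],[0,0,0,0.07,-0.19,0,52]]}}

```text
time: 48.25
tcp_pos: [456.8, -238.2, 219.1]
tool_rot: [0.496, 0.505, -0.505, -0.494]
contact_force: [1.2, -0.9, -0.6]
finger_gap: 49.5
```

Emit:
{"method": "servo_tool", "body": {"moves": [[0,0,0,0.03,0,0,52],[0,0,0,0.05,-0.03,0,52],[0,0,0,0.05,-0.05,0,52],[0,0,0,0.05,-0.05,0,52]]}}

```text
time: 48.65
tcp_pos: [457.2, -188.3, 272.9]
tool_rot: [0.498, 0.506, -0.505, -0.491]
contact_force: [0.2, -0.5, -0.2]
finger_gap: 49.5
```

Run:
```python
from tags import *
from ov import overlay
st,p=snap('wrist','w36.png'); print(st['tcp_pos'],st['time'],st['qvel'].round(3))
st,p=snap('scene','sc36.png')
st,p=snap('side','si36.png'); overlay(p,st,453,277.5,.08,'si36c.png',(230,260,410,390),4)
```

```text
[ 457.16678295 -188.29685273  272.86060724] 48.65 [-0.017  0.037  0.052 -0.001 -0.026 -0.001]
```

View pics/w36.png

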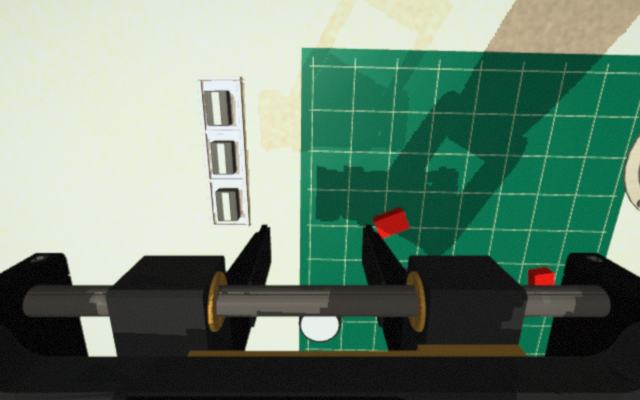

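View pics/sc36.png

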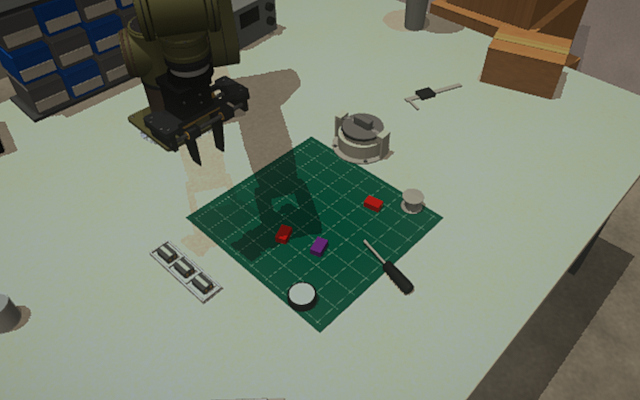

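View pics/si36c.png

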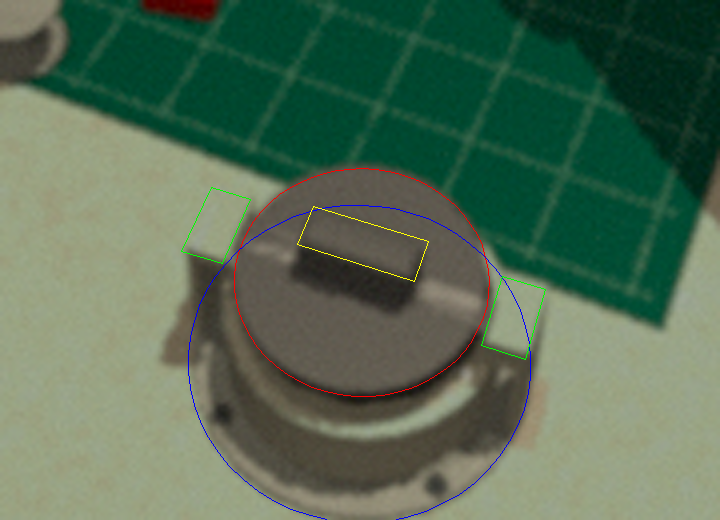

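View pics/si36.png

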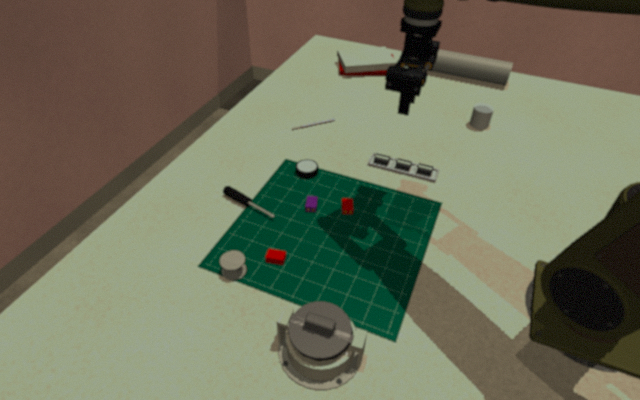

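```bash
python3 -c "
from h import *
print(bot.read_state()['qvel'].round(3)); print(bot.hand_in())"
```

```text
[-0.004  0.011  0.015  0.001  0.004 -0.001]
the job is handed in; nothing more can be done
None
```

The job is finished and handed in, at about 49 s on the robot's clock. No verdict comes back, so what follows rests on my own checks.

- **Opening the tub:** I pressed the cap down, turned it counter-clockwise by about 0.87 rad, lifted it off and stood it right way up on the bench.
- **Failed packs:** This start had one pack with a round tag. I put it in the tub, and a picture before capping shows it lying inside.
- **Closing the tub:** I put the cap back, pressed it and turned it clockwise until the torque rose at the end stop, then let it spring up. The side view shows it back at the start outline, with its ears under the claws.
- **Passed packs:** All three packs with strip tags lie flat in the tray, one to a pocket.
- **Other things on the bench:** I did not touch the red and purple look-alikes, spool, lamp head or screwdriver; the last pictures show them where they were.

Two checks disagreed along the way:

- **Tray position:** The cameras differed by up to about 6 mm. I used a compromise between them, then corrected it from the first placement.
- **Middle pack:** After I placed it, this pack slid into a corner of its pocket, probably the announced knock. It was still flat, and I put it back near the middle of the pocket.

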